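Change the gas filter cartridges on the bench manifold

TASK

Change the filters on the gas manifold: first turn the shut-off handle to off, then take every spent cartridge out of its bayonet dock and put it in the grey tub. Fit the three new cartridges from the bench, one in each dock (a dock may be empty already), each pushed down and turned clockwise a quarter turn up to its stop so that it is locked. When all three are locked, turn the handle fully back to on; leave the other things on the bench where they are.

Things in the scene. Friction and masses are not known exactly. Their poses are not given: they have to be found in the camera images.
- manifold: gas filter manifold bolted to the bench: white block 335 mm long (its y), 90 mm wide, 50 mm high, three docks in a row on top, 115 mm apart; beyond its +y end, on the inlet pipe at y = 195 mm, a brass ball valve with the rotary handle. Origin on the table, on the block's centre line, 35 mm from the middle dock towards the valve; z up.
- supply_handle (a joint): angle (rad) of the shut-off handle on its vertical spindle, growing anticlockwise seen from above: 0 = OFF, bar across the pipe (manifold's x); 1.57 = ON, bar in line with the pipe (manifold's y). Stops at both ends, with a sprung detent: about 0.28 N m to leave an end; past half way it snaps on to the other end by itself.
- handle_mid (a point): middle of the handle, on the spindle axis, 76 mm above the table. The handle is a black bar 92 mm long, 15 mm wide, 24 mm high (62 to 86 mm above the table); below its middle sits the valve body, 36 x 44 mm, 46 mm high.
- handle_end (a point): point in the handle bar 40 mm from the spindle, at the end that points to the manifold's +x when off and to its +y when on.
- dock1: bayonet dock farthest from the valve. Origin: centre of its floor, 50 mm above the table; z up. Ring 79 mm across, 15 mm high, bore 52 mm. Two notches (22 mm wide) at its own +x and -x let the lugs down: a cartridge enters with its x axis along the dock's x. Steel tabs 10 to 15 mm above the floor cover the rest; under them the lugs turn CLOCKWISE (from above) only.
- dock2: middle dock, as dock1, same directions. Locked: a quarter turn clockwise from the notches, to a stop where the cartridge's x axis lies along the dock's y axis. To take one out: press down a little, turn anticlockwise a quarter turn, lift straight up.
- dock3: dock next to the valve, as dock1, same directions.
- poppet1 (a joint): travel (m) of the sprung sealing disc in dock1: 0 = up, 10 mm above the dock floor; 0.010 = pushed to the floor; 5 N at the top, 7 N at the bottom. A cartridge put in rests on it and must be pushed down until its underside is under 4 mm above the floor (0 is bottomed) before it can turn; once locked the spring lifts it against the tabs, underside at 4 mm.
- poppet2 (a joint): the same in dock2.
- poppet3 (a joint): the same in dock3.
- old1: spent gas filter cartridge: upright round can 48 mm across, 90 mm tall, 0.22 kg, white on a steel foot. At the very bottom two lugs at its own +x and -x (12 mm wide, 6 mm high, out to 32 mm from the axis); a 4 mm high rib on its top lies along the same x. Same after a half turn. Origin: centre of underside, z up. Starts locked in dock1, or absent (dock1 then empty).
- old2: spent cartridge as old1; starts locked in dock2, or absent (dock2 then empty).
- old3: spent cartridge as old1; starts locked in dock3, or absent (dock3 then empty).
- new1: new cartridge, same shape, size and directions as old1, standing upright on the table in front of the manifold.
- new2: new cartridge, as new1.
- new3: new cartridge, as new1.
- tub: open grey plastic tub for spent cartridges, loose, 280 mm (its x) by 180 mm (its y), 70 mm high, walls and floor about 4 mm. Origin: centre of its underside.
- scanner: black hand-held barcode scanner, 160 mm long, a bystander. Leave it where it is.
- mouse: computer mouse on a cork mat, a bystander. Leave it where it is.
- gel: hand-gel bottle, 56 mm across, 140 mm tall, a bystander. Leave it where it is.
- notes: block of note paper 51 x 51 x 25 mm, a bystander. Leave it where it is.
- spanner: steel spanner 190 mm long behind the manifold, a bystander. Leave it where it is.
- tape: roll of paper tape, 90 mm across, 20 mm high, a bystander. Leave it where it is.
Things that resemble listed ones, but are neither listed nor needed, are in the scene too. Leave any yellow look-alike of the old1 alone.

How it is judged:
On the way, in this order (a step that is already met when the one before it is completed fails the run):
1. the shut-off handle is off while every spent cartridge is still locked in its dock (value of joint supply_handle below 0.17 rad and horizontal distance between old1 and dock1 below 0.006 m and z of old1 in the frame of dock1 between -0.003 and 0.0065 m and angle between the x axis of old1 and the y axis of dock1, either way round below 0.26 rad and horizontal distance between old2 and dock2 below 0.006 m and z of old2 in the frame of dock2 between -0.003 and 0.0065 m and angle between the x axis of old2 and the y axis of dock2, either way round below 0.26 rad and horizontal distance between old3 and dock3 below 0.006 m and z of old3 in the frame of dock3 between -0.003 and 0.0065 m and angle between the x axis of old3 and the y axis of dock3, either way round below 0.26 rad), for 0.2 s.
2. with the handle still off, every spent cartridge is in the tub and a new one is locked in every dock (value of joint supply_handle below 0.17 rad and x of old1 in the frame of tub between -0.14 and 0.14 m and y of old1 in the frame of tub between -0.09 and 0.09 m and z of old1 in the frame of tub between -0.005 and 0.1 m and x of old2 in the frame of tub between -0.14 and 0.14 m and y of old2 in the frame of tub between -0.09 and 0.09 m and z of old2 in the frame of tub between -0.005 and 0.1 m and x of old3 in the frame of tub between -0.14 and 0.14 m and y of old3 in the frame of tub between -0.09 and 0.09 m and z of old3 in the frame of tub between -0.005 and 0.1 m and ((horizontal distance between new1 and dock1 below 0.006 m and z of new1 in the frame of dock1 between -0.003 and 0.0065 m and angle between the x axis of new1 and the y axis of dock1, either way round below 0.26 rad) or (horizontal distance between new1 and dock2 below 0.006 m and z of new1 in the frame of dock2 between -0.003 and 0.0065 m and angle between the x axis of new1 and the y axis of dock2, either way round below 0.26 rad) or (horizontal distance between new1 and dock3 below 0.006 m and z of new1 in the frame of dock3 between -0.003 and 0.0065 m and angle between the x axis of new1 and the y axis of dock3, either way round below 0.26 rad)) and ((horizontal distance between new2 and dock1 below 0.006 m and z of new2 in the frame of dock1 between -0.003 and 0.0065 m and angle between the x axis of new2 and the y axis of dock1, either way round below 0.26 rad) or (horizontal distance between new2 and dock2 below 0.006 m and z of new2 in the frame of dock2 between -0.003 and 0.0065 m and angle between the x axis of new2 and the y axis of dock2, either way round below 0.26 rad) or (horizontal distance between new2 and dock3 below 0.006 m and z of new2 in the frame of dock3 between -0.003 and 0.0065 m and angle between the x axis of new2 and the y axis of dock3, either way round below 0.26 rad)) and ((horizontal distance between new3 and dock1 below 0.006 m and z of new3 in the frame of dock1 between -0.003 and 0.0065 m and angle between the x axis of new3 and the y axis of dock1, either way round below 0.26 rad) or (horizontal distance between new3 and dock2 below 0.006 m and z of new3 in the frame of dock2 between -0.003 and 0.0065 m and angle between the x axis of new3 and the y axis of dock2, either way round below 0.26 rad) or (horizontal distance between new3 and dock3 below 0.006 m and z of new3 in the frame of dock3 between -0.003 and 0.0065 m and angle between the x axis of new3 and the y axis of dock3, either way round below 0.26 rad))), for 0.3 s.
3. the handle is on again (value of joint supply_handle above 1.4 rad), for 0.2 s.
At the end, for the whole second after the job is handed in: Handle on (over 1.40 rad). Each new cartridge locked in a dock: within 6 mm of its axis, underside under 6.5 mm above its floor, x axis within 0.26 rad of the dock's y axis. Every spent one inside the tub (origin within 140 x 90 mm of its centre, below 100 mm). All at rest (value of joint supply_handle above 1.4 rad and x of old1 in the frame of tub between -0.14 and 0.14 m and y of old1 in the frame of tub between -0.09 and 0.09 m and z of old1 in the frame of tub between -0.005 and 0.1 m and x of old2 in the frame of tub between -0.14 and 0.14 m and y of old2 in the frame of tub between -0.09 and 0.09 m and z of old2 in the frame of tub between -0.005 and 0.1 m and x of old3 in the frame of tub between -0.14 and 0.14 m and y of old3 in the frame of tub between -0.09 and 0.09 m and z of old3 in the frame of tub between -0.005 and 0.1 m and ((horizontal distance between new1 and dock1 below 0.006 m and z of new1 in the frame of dock1 between -0.003 and 0.0065 m and angle between the x axis of new1 and the y axis of dock1, either way round below 0.26 rad) or (horizontal distance between new1 and dock2 below 0.006 m and z of new1 in the frame of dock2 between -0.003 and 0.0065 m and angle between the x axis of new1 and the y axis of dock2, either way round below 0.26 rad) or (horizontal distance between new1 and dock3 below 0.006 m and z of new1 in the frame of dock3 between -0.003 and 0.0065 m and angle between the x axis of new1 and the y axis of dock3, either way round below 0.26 rad)) and ((horizontal distance between new2 and dock1 below 0.006 m and z of new2 in the frame of dock1 between -0.003 and 0.0065 m and angle between the x axis of new2 and the y axis of dock1, either way round below 0.26 rad) or (horizontal distance between new2 and dock2 below 0.006 m and z of new2 in the frame of dock2 between -0.003 and 0.0065 m and angle between the x axis of new2 and the y axis of dock2, either way round below 0.26 rad) or (horizontal distance between new2 and dock3 below 0.006 m and z of new2 in the frame of dock3 between -0.003 and 0.0065 m and angle between the x axis of new2 and the y axis of dock3, either way round below 0.26 rad)) and ((horizontal distance between new3 and dock1 below 0.006 m and z of new3 in the frame of dock1 between -0.003 and 0.0065 m and angle between the x axis of new3 and the y axis of dock1, either way round below 0.26 rad) or (horizontal distance between new3 and dock2 below 0.006 m and z of new3 in the frame of dock2 between -0.003 and 0.0065 m and angle between the x axis of new3 and the y axis of dock2, either way round below 0.26 rad) or (horizontal distance between new3 and dock3 below 0.006 m and z of new3 in the frame of dock3 between -0.003 and 0.0065 m and angle between the x axis of new3 and the y axis of dock3, either way round below 0.26 rad)) and linear speed of each of new1, new2, new3, old1, old2, old3 below 0.03 m/s); the robot touches nothing.
It fails at once if a bystander (scanner, mouse, gel bottle, note block, spanner or tape) is shoved more than 4 cm from its place (distance of any of scanner, mouse, gel, notes, spanner, tape from where it was at the start of the episode above 0.04 m).
Of old1, old2, old3 only 1 to 3 are there at a start; the rules pass over those that are not, and their reading is None.
At some moment in a run one of tub, new1, new2, new3 may be knocked a few centimetres aside while the robot is not near it.
It also fails if it takes over 210 s, if anything falls off the work surface, if the arm or the gripper's body presses on something with over 40 N, if the wrist force passes 120 N, or if a joint passes its speed limit or range.

ROBOT

A 6-joint arm with a two-finger parallel gripper is mounted at the origin on the work surface. World frame = base frame: x ahead of the robot, y to its left, z up, the work surface at z = 0. Lengths are in m, angles in rad, forces in N, time in s.
With the tool pointing down it reaches from about 0.425 to 0.95 m from the base axis. Payload 3.5 kg.
Tool frame: the origin (TCP) lies on the centre line of the jaws, within the pads' length; the fingertips stand 14 mm ahead of it and the grasp point (between the pads) lies 5 mm behind it (tips_ahead is the distance from the TCP to the fingertips, in m); y points along the fingers, z is the direction in which the jaws open and shut, and the axes are right-handed (so a half turn about y gives the same grasp; the last joint's range is limited). The gripper opens to 85 mm and grips with 20 to 120 N. Pads are 22 mm wide; open, the fingers measure 114 mm over their backs; the gripper's body (76 mm by 85 mm) begins 54 mm behind the grasp point. The pads swing forward as they close: fully open they stand 13 mm farther back than shut.
Start: joints at [-1.259, 0.286, 1.577, -0, 1.279, -0.15], TCP at [0.301, -0.604, 0.245] pointing down, gripper open.
Joint ranges: [-2.77, 2.77], [-0.9, 2.22], [0.21, 2.48], [-1.53, 4.67], [0.24, 2.81], [-2.84, 2.84]. Speed limits (rad/s): [2.79, 2.79, 3.14, 3.14, 3.14, 3.14].

INTERFACE

Orientations are given as a unit quaternion [x, y, z, w].
In Python, from plant import get_state, read_camera, sign_off, tips_ahead gives the robot as it stands.
- The arm moves only by the tool send_rows, never from a script. Its argument "plan" is a list of rows, each a list of 2 entries, a list of its own where there are three numbers: the shift along the tool's x, y, z in units of 12 cm (1.0 is 12 cm), then the turn, a rotation vector about the tool's x, y, z in units of 360 degrees (1.0 is 360 degrees). In form: [[[tx, ty, tz], [rx, ry, rz]], ...]. A call has 1 to 12 rows; each row shifts and turns the commanded pose from where the row before left it, along the tool's axes as they then stand; what a row does not reach is not made up. A row lasts 1/10 s, in which the tool goes at most 50 mm and 8.59 degrees, less where a joint would pass 70% of its speed; a pose out of reach is approached as far as the arm can. A call with a number of a shift or a turn outside -1 to 1 is refused whole. A call with a gripper value outside its range is refused whole. "gripper" is the closure, from 0 (fully open) to 1 (shut), set as the call begins (left out, the last holds). The fingers move at their own pace and stop on an object; "grip_force" is the grip in N (left out, the last holds). Time passes only in rows, so rows that do not move let the fingers close. It gives the time, the measured TCP pose, the force and the opening at its end, in the units of the state.
- get_state(): the state, without advancing time (a new reading comes with each control period).
- read_camera(name): name is "scene" or "top"; returns a dict with "img" (384x512x3 uint8, blue, green, red), "fx", "fy", "cx", "cy" (pixels), "world_from_camera" (4x4, takes a point from camera to world coordinates). Camera axes: x right, y down, z forward; pixel columns grow to the right and rows downward; lengths in m; the calibration is good to about 2 mm. A picture is of the moment at which its call begins. There is no depth.
- sign_off(): hands the job in, once; it reports no verdict.
The state is a dict: "time": time; "qpos": joint angles; "dq": joint speeds; "joint_efforts": joint torques, N m; "eef_pos": TCP position; "tcp_rot": TCP orientation; "contact_force": force on the tool from outside, world axes, zero at the start; "wrist_torque": the same for the moment, N m; "opening": opening from 0.0 (shut) to 1.0 (fully open).
Only numpy, scipy, OpenCV 4.12 (cv2) and the standard library are available. Lean on these libraries where they do the work, as an engineer would, in place of code of your own. Each camera call takes 0.05 s, during which the arm holds its last target. There are 200 camera calls.

## Working session

There is one attempt and no reset: what is moved stays moved. The work goes in short steps, Python scripts to look and compute and a tool call to move; the robot and the scene stay as the last step left them, time stands still between calls to the robot, and variables do not carry over. Pictures are saved under pics/ and viewed, about 12 in all and at most 16, crops included, and the job is handed in when it is done.

Besides the shell and the picture viewer there is one more tool, called after ">>>" by a JSON object that holds its "op" and its "data", one argument or row to a line. send_rows: Moves the arm, as the interface text tells. Its arguments: {"type":"object","properties":{"plan":{"type":"array"},"gripper":{"type":"number"},"grip_force":{"type":"number"}},"required":["plan"]}

```bash
ls; mkdir -p pics; python3 - <<'E'
from plant import *
import cv2, numpy as np
print(get_state(), tips_ahead)
for n in ("scene","top"):
    c=read_camera(n); print(n,c["fx"],c["fy"],c["cx"],c["cy"],np.round(c["world_from_camera"],4).tolist())
    cv2.imwrite(f"pics/{n}0.png",c["img"])
    cv2.imwrite(f"pics/{n}0b.png",cv2.resize(c["img"],(800,600)))
E
```

```text
pics
{'time': 0.0, 'qpos': array([-1.25897498e+00,  2.87225590e-01,  1.57818781e+00, -1.79962658e-05,
        1.27863330e+00, -1.50027574e-01]), 'dq': array([-5.19422825e-05, -1.16272543e-03, -8.81140903e-04,  3.73474533e-04,
        4.26992387e-04,  1.11070958e-03]), 'joint_efforts': array([-6.30651939e-04, -4.05986059e+01, -2.92624587e+01, -1.20148347e-04,
        5.93804187e-03, -5.16480554e-06]), 'eef_pos': array([ 0.30059126, -0.60366408,  0.24390135]), 'tcp_rot': array([-0.16191872,  0.68920016, -0.68747154,  0.16176635]), 'contact_force': array([ 0.04041115, -0.79002891,  0.08808212]), 'wrist_torque': array([ 0.03272642, -0.02555507,  0.02802194]), 'opening': 0.9991695324466413} 0.014
scene 372.94170396681596 372.94170396681596 252.93910664200493 189.22181637227604 [[-0.8164, 0.4865, -0.3111, 0.8688], [0.5774, 0.6786, -0.454, 0.5246], [-0.0097, -0.5503, -0.8349, 1.0498], [0.0, 0.0, 0.0, 1.0]]
top 420.9677313566549 420.9677313566549 257.3327956875929 186.25503200135884 [[-0.0147, -0.9952, 0.0968, 0.4372], [-0.9999, 0.0144, -0.0041, 0.016], [0.0027, -0.0968, -0.9953, 1.1377], [0.0, 0.0, 0.0, 1.0]]
```

View pics/top0b.png

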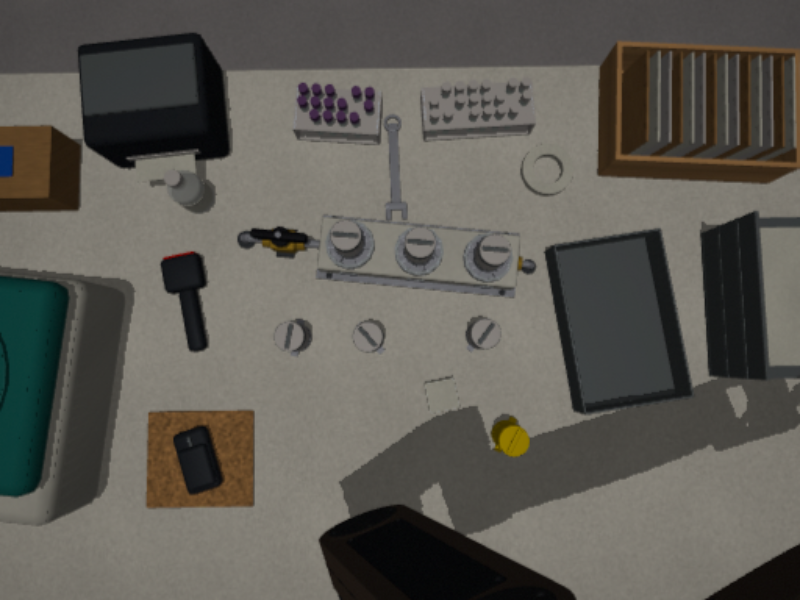

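View pics/scene0b.png

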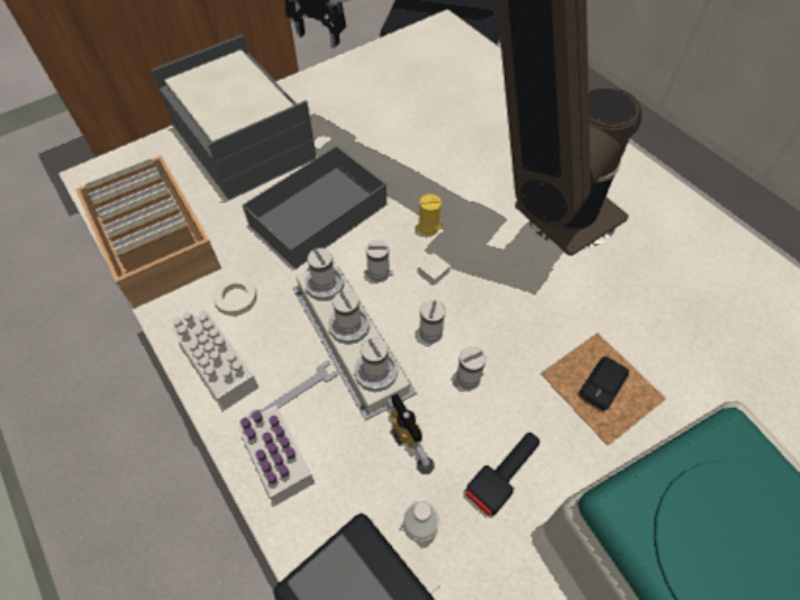

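The top view (800x600) shows a docked cartridge in each dock, at (347,237), (420,243) and (493,250). The handle is at (278,238) in the on position, and the new cartridges are at (291,336), (368,336) and (485,333). The tub is at (620,320). Look-alikes are the yellow can at (513,440) and the black letter tray at (750,300); I'll leave both alone. Next is a close crop.

```bash
cat > h.py <<'E'
import numpy as np, cv2
from plant import *
from scipy.spatial.transform import Rotation as R
def ray(c,u,v,z):
    T=c["world_from_camera"]; d=T[:3,:3]@np.array([(u-c["cx"])/c["fx"],(v-c["cy"])/c["fy"],1])
    return T[:3,3]+d*(z-T[2,3])/d[2]
def proj(c,p):
    T=c["world_from_camera"]; q=T[:3,:3].T@(np.asarray(p)-T[:3,3]); return np.array([c["cx"]+c["fx"]*q[0]/q[2],c["cy"]+c["fy"]*q[1]/q[2]])
def pose():
    s=get_state(); M=R.from_quat(s["tcp_rot"]).as_matrix(); return s,M
def delta(target,yaw_z=None):
    """print shift in tool units to a world target, and turn about tool y so that tool z axis lies at world yaw (mod pi)"""
    s,M=pose(); d=M.T@(np.array(target)-s["eef_pos"])/0.12
    print("t=%.1f"%s["time"],"tcp",s["eef_pos"].round(4),"down",M[:,1].round(3),"zyaw %.2f"%np.degrees(np.arctan2(M[1,2],M[0,2])),"q6 %.2f"%s["qpos"][5],"F",s["contact_force"].round(1),"op %.3f"%s["opening"],"shift",d.round(3))
    if yaw_z is not None:
        a=np.degrees(np.arctan2(M[1,2],M[0,2])); e=(a-yaw_z+90)%180-90; print("turn y deg %.2f units %.4f (alt %.4f)"%(e,e/360,(e-np.sign(e)*180)/360))
E
python3 - <<'E'
from h import *
c=read_camera("top"); im=c["img"]; cv2.imwrite("pics/t1.png",im)
cv2.imwrite("pics/t1c.png",cv2.resize(im[130:235,150:350],(800,420),interpolation=cv2.INTER_CUBIC))
for n,(u,v),z in [("h",(278,238),.086),("d3",(347,237),.146),("d2",(420,243),.146),("d1",(493,250),.146),("n1",(291,336),.092),("n2",(368,336),.092),("n3",(485,333),.092),("tub",(620,320),.0),("yel",(513,440),.09)]:
    print(n,ray(c,u/1.5625,v/1.5625,z).round(3))
E
```

```text
h [0.629 0.211 0.086]
d3 [0.618 0.095 0.146]
d2 [ 0.607 -0.017  0.146]
d1 [ 0.594 -0.128  0.146]
n1 [0.47  0.189 0.092]
n2 [0.468 0.067 0.092]
n3 [ 0.47  -0.119  0.092]
tub [ 0.492 -0.365  0.   ]
yel [ 0.302 -0.159  0.09 ]
```

View pics/t1c.png

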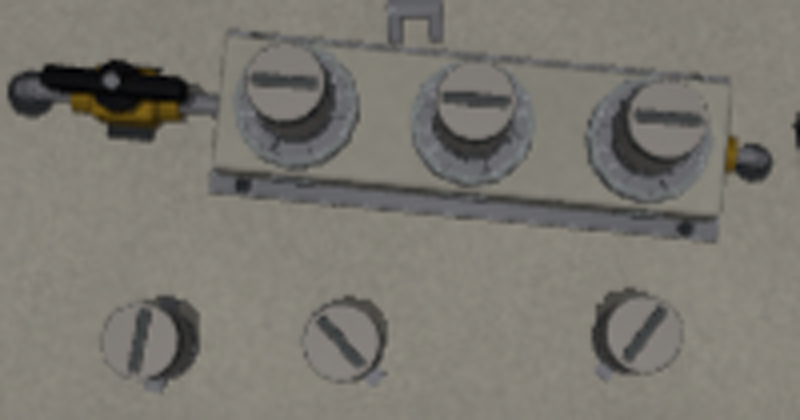

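The crop confirms the picks: rib centres at crop px (286,81), (476,100), (670,119) docked, (142,341), (342,340), (644,332) new, handle hub at (111,80). I'll measure the ribs by dark mask, with a cross-check in the scene view.

```bash
cat >> h.py <<'E'
def rib(c,u,v,z,r=7,big=4):
    """sub-pixel rib centre and world yaw (deg, mod 180) from the dark stripe near pixel u,v"""
    g=cv2.cvtColor(c["img"],cv2.COLOR_BGR2GRAY).astype(float); u0,v0=int(round(u)),int(round(v)); k=8
    p=g[v0-k:v0+k+1,u0-k:u0+k+1]; yy,xx=np.mgrid[-k:k+1,-k:k+1]; m=np.hypot(xx,yy)<=r
    hi=np.percentile(p[m],80); w=np.where(m,np.clip(hi-12-p,0,None),0)
    lab=cv2.connectedComponents((w>8).astype(np.uint8))[1]; ids=[(w[lab==i].sum(),i) for i in range(1,lab.max()+1)]
    w=w*(lab==max(ids)[1]); x=(w*xx).sum()/w.sum(); y=(w*yy).sum()/w.sum()
    C=np.array([[(w*(xx-x)**2).sum(),(w*(xx-x)*(yy-y)).sum()],[0,(w*(yy-y)**2).sum()]]); C[1,0]=C[0,1]
    e=np.linalg.eigh(C)[1][:,1]; a=ray(c,u0+x+5*e[0],v0+y+5*e[1],z)-ray(c,u0+x,v0+y,z)
    return np.array([u0+x,v0+y]),ray(c,u0+x,v0+y,z),np.degrees(np.arctan2(a[1],a[0]))%180
E
python3 - <<'E'
from h import *
c=read_camera("top"); s=read_camera("scene")
pts={"d3":(286,81,.148),"d2":(476,100,.148),"d1":(670,119,.148),"n1":(142,341,.094),"n2":(342,340,.094),"n3":(644,332,.094)}
for n,(u,v,z) in pts.items():
    px,p,a=rib(c,150+u/4,130+v/4,z); q=proj(s,p)
    px2,p2,a2=rib(s,*q,z)
    print(n,px.round(1),p.round(4),"yaw %.1f"%a,"| scene pred",q.round(1),"found",px2.round(1),p2.round(4),"yaw %.1f"%a2)
for u,v in [(45,75),(111,80),(188,88)]: print("handle",ray(c,150+u/4,130+v/4,.086).round(4))
for u,v in [(408,300),(411,370),(440,262),(423,150),(431,155),(372,150)]: pass
for u,v in [(546,243),(660,230),(690,397),(583,412)]: print("tub rim",ray(c,u/1.5625,v/1.5625,.07).round(3))
E
```

```text
d3 [221.7 149.9] [0.6217 0.0955 0.148 ] yaw 86.1 | scene pred [239.4 220.1] found [238.7 221.7] [0.6261 0.0986 0.148 ] yaw 84.8
d2 [268.9 154.4] [ 0.6091 -0.0169  0.148 ] yaw 83.9 | scene pred [221.2 190.1] found [219.8 190.2] [ 0.6128 -0.019   0.148 ] yaw 82.6
d1 [318.  159.1] [ 0.5961 -0.1332  0.148 ] yaw 84.7 | scene pred [204.2 162.1] found [203.2 159.8] [ 0.5943 -0.1427  0.148 ] yaw 70.2
n1 [184.4 214.5] [0.4711 0.193  0.094 ] yaw 168.8 | scene pred [302.5 226.6] found [302.7 228. ] [0.4735 0.1966 0.094 ] yaw 169.2
n2 [235.2 215.5] [0.4667 0.0674 0.094 ] yaw 40.1 | scene pred [277.2 195.9] found [276.6 197.4] [0.4716 0.0707 0.094 ] yaw 39.9
n3 [310.8 212.7] [ 0.4709 -0.1197  0.094 ] yaw 142.7 | scene pred [241.3 157. ] found [241.  158.2] [ 0.4743 -0.1164  0.094 ] yaw 143.4
handle [0.6383 0.2533 0.086 ]
handle [0.6345 0.2116 0.086 ]
handle [0.6287 0.1629 0.086 ]
tub rim [ 0.617 -0.226  0.07 ]
tub rim [ 0.636 -0.415  0.07 ]
tub rim [ 0.363 -0.449  0.07 ]
tub rim [ 0.342 -0.276  0.07 ]
```

```bash
python3 -c "
from h import *
delta([.6345,.2105,.245],-6.4)
s,M=pose();print(M.round(3))"
```

```text
t=0.2 tcp [ 0.3007 -0.604   0.2446] down [-0.     0.001 -1.   ] zyaw -63.54 q6 -0.15 F [-0.6  0.4 -0.6] op 0.998 shift [-5.515e+00  4.000e-03 -4.837e+00]
turn y deg -57.14 units -0.1587 (alt 0.3413)
[[-0.895 -0.     0.446]
 [-0.446  0.001 -0.895]
 [-0.    -1.    -0.001]]
```

>>> {"op": "send_rows", "data": {
  "plan": [
    [[-0.276,0,-0.242],[0,0,0]],
    [[-0.276,0,-0.242],[0,0,0]],
    [[-0.276,0,-0.242],[0,0,0]],
    [[-0.276,0,-0.242],[0,0,0]],
    [[-0.276,0,-0.242],[0,0,0]],
    [[-0.276,0,-0.242],[0,0,0]],
    [[-0.276,0,-0.242],[0,0,0]],
    [[-0.276,0,-0.242],[0,0,0]],
    [[-0.276,0,-0.242],[0,0,0]],
    [[-0.276,0,-0.242],[0,0,0]]
  ],
  "gripper": 0.3
}}

```text
time: 1.25
eef_pos: [0.4682, -0.195, 0.2455]
tcp_rot: [0.162, -0.688, 0.688, -0.162]
contact_force: [0.1, -0.7, -0.5]
opening: 0.702
```

>>> {"op": "send_rows", "data": {
  "plan": [
    [[-0.276,0,-0.242],[0,0,0]],
    [[-0.276,0,-0.242],[0,0,0]],
    [[-0.276,0,-0.242],[0,0,0]],
    [[-0.276,0,-0.242],[0,0,0]],
    [[-0.276,0,-0.242],[0,0,0]],
    [[-0.276,0,-0.242],[0,0,0]],
    [[-0.276,0,-0.242],[0,0,0]],
    [[-0.276,0,-0.242],[0,0,0]],
    [[-0.276,0,-0.242],[0,0,0]],
    [[-0.276,0,-0.242],[0,0,0]]
  ]
}}

```text
time: 2.25
eef_pos: [0.6354, 0.2127, 0.2452]
tcp_rot: [0.162, -0.688, 0.688, -0.162]
contact_force: [0.5, -0.2, 0.9]
opening: 0.7
```

>>> {"op": "send_rows", "data": {
  "plan": [
    [[0,0,0],[0,-0.0198,0]],
    [[0,0,0],[0,-0.0198,0]],
    [[0,0,0],[0,-0.0198,0]],
    [[0,0,0],[0,-0.0198,0]],
    [[0,0,0],[0,-0.0198,0]],
    [[0,0,0],[0,-0.0198,0]],
    [[0,0,0],[0,-0.0198,0]],
    [[0,0,0],[0,-0.0198,0]],
    [[0,0,0],[0,0,0]],
    [[0,0,0],[0,0,0]]
  ]
}}

```text
time: 3.25
eef_pos: [0.6349, 0.2108, 0.2452]
tcp_rot: [-0.47, 0.528, -0.528, 0.47]
contact_force: [0.7, 0.2, -0.1]
opening: 0.703
```

```bash
python3 -c "
from h import *
delta([.6345,.2105,.245],-6.4)
for n in ('top','scene'):
  c=read_camera(n); u,v=proj(c,[.6345,.21,.09]).astype(int); cv2.imwrite('pics/%s2.png'%n,c['img']); print(u,v)
  if n=='scene': cv2.imwrite('pics/s2c.png',cv2.resize(c['img'][v-65:v+65,u-80:u+80],(640,520)))
"
```

```text
t=3.2 tcp [0.6349 0.2108 0.2452] down [-0. -0. -1.] zyaw -6.66 q6 0.29 F [ 0.7  0.2 -0.1] op 0.703 shift [ 0.003  0.001 -0.003]
turn y deg -0.26 units -0.0007 (alt 0.4993)
178 149
259 262
```

View pics/s2c.png

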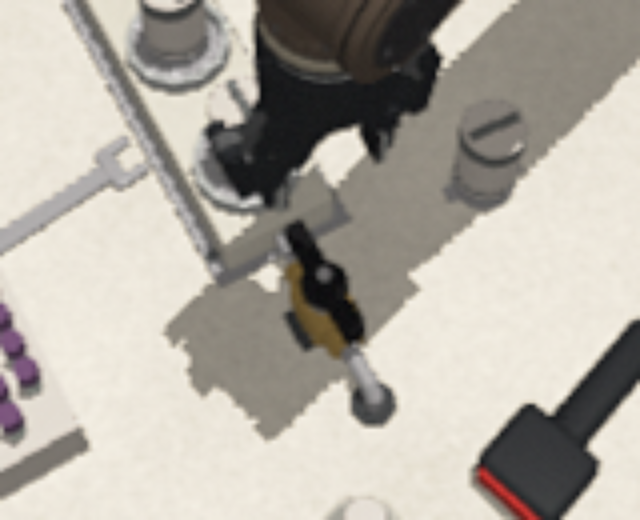

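The scene crop shows the jaws above the hub (crop px about (322,285)), open across the bar. Going down to grip it.

>>> {"op": "send_rows", "data": {
  "plan": [
    [[0,0.2,0],[0,0,0]],
    [[0,0.2,0],[0,0,0]],
    [[0,0.2,0],[0,0,0]],
    [[0,0.2,0],[0,0,0]],
    [[0,0.2,0],[0,0,0]],
    [[0,0.2,0],[0,0,0]],
    [[0,0.15,0],[0,0,0]],
    [[0,0.1,0],[0,0,0]],
    [[0,0,0],[0,0,0]]
  ]
}}

```text
time: 4.25
eef_pos: [0.6338, 0.2106, 0.0692]
tcp_rot: [-0.472, 0.528, -0.527, 0.47]
contact_force: [0.5, -0.9, 0.1]
opening: 0.699
```

>>> {"op": "send_rows", "data": {
  "plan": [
    [[0,0,0],[0,0,0]],
    [[0,0,0],[0,0,0]],
    [[0,0,0],[0,0,0]],
    [[0,0,0],[0,0,0]],
    [[0,0,0],[0,0,0]],
    [[0,0,0],[0,0,0]],
    [[0,0,0],[0,0,0]]
  ],
  "gripper": 1,
  "grip_force": 60
}}

```text
time: 4.95
eef_pos: [0.6362, 0.211, 0.0731]
tcp_rot: [0.47, -0.527, 0.528, -0.472]
contact_force: [1.4, 1.2, 5.7]
opening: 0.163
```

```bash
python3 -c "
from h import *
delta([.6345,.2105,.071],-96.4); print(get_state()['wrist_torque'])"
```

```text
t=5.0 tcp [0.6362 0.211  0.0731] down [ 0.003  0.    -1.   ] zyaw -6.51 q6 0.28 F [1.4 1.2 5.7] op 0.163 shift [ 0.006  0.017 -0.013]
turn y deg 89.89 units 0.2497 (alt -0.2503)
[-0.02587315  0.19535688  0.0930825 ]
```

>>> {"op": "send_rows", "data": {
  "plan": [
    [[0,-0.02,0],[0,0.0227,0]],
    [[0,0,0],[0,0.0227,0]],
    [[0,0,0],[0,0.0227,0]],
    [[0,0,0],[0,0.0227,0]],
    [[0,0,0],[0,0.0227,0]],
    [[0,0,0],[0,0.0227,0]],
    [[0,0,0],[0,0.0227,0]],
    [[0,0,0],[0,0.0227,0]],
    [[0,0,0],[0,0.0227,0]],
    [[0,0,0],[0,0.0227,0]],
    [[0,0,0],[0,0.0227,0]],
    [[0,0,0],[0,0,0]]
  ]
}}

```text
time: 6.15
eef_pos: [0.6334, 0.2143, 0.0732]
tcp_rot: [0.039, 0.708, -0.704, -0.041]
contact_force: [-2.1, 10.2, 1.2]
opening: 0.164
```

```bash
python3 -c "
from h import *
delta([.6345,.2105,.071],-96.4); print(get_state()['wrist_torque'])
c=read_camera('scene'); u,v=proj(c,[.6345,.21,.09]).astype(int); cv2.imwrite('pics/s3c.png',cv2.resize(c['img'][v-45:v+45,u-60:u+60],(600,450)))"
```

```text
t=6.2 tcp [0.6334 0.2143 0.0732] down [-0.002  0.005 -1.   ] zyaw -96.50 q6 1.85 F [-2.1 10.2  1.2] op 0.164 shift [-0.012  0.018  0.03 ]
turn y deg -0.10 units -0.0003 (alt 0.4997)
[ 0.92140391  0.23044532 -0.0681345 ]
```

View pics/s3c.png

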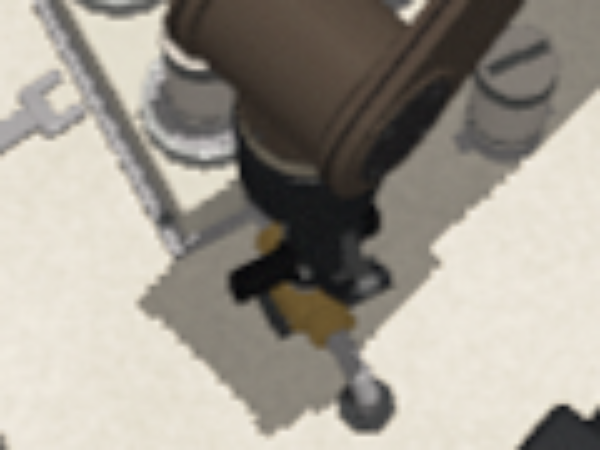

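Handle bar now lies across the pipe (crop px (240,285)–(385,290)): off. The two grips put the spindle near (0.6365, 0.2145), so the docks shift by a few mm. Releasing and lifting.

>>> {"op": "send_rows", "data": {
  "plan": [
    [[0,0,0],[0,0,0]],
    [[0,0,0],[0,0,0]],
    [[0,0,0],[0,0,0]],
    [[0,0,0],[0,0,0]]
  ],
  "gripper": 0.3
}}

```text
time: 6.6
eef_pos: [0.635, 0.2104, 0.0736]
tcp_rot: [-0.04, -0.706, 0.706, 0.04]
contact_force: [0.8, 0.6, -0.6]
opening: 0.7
```

>>> {"op": "send_rows", "data": {
  "plan": [
    [[0,-0.15,0],[0,0,0]],
    [[0,-0.25,0],[0,0,0]],
    [[0,-0.3,0],[0,0,0]],
    [[0,-0.3,0],[0,0,0]],
    [[0,-0.25,0],[0,0,0]],
    [[0,0,0],[0,0,0]]
  ],
  "gripper": 0
}}

```text
time: 7.2
eef_pos: [0.6382, 0.2112, 0.2326]
tcp_rot: [0.044, 0.707, -0.705, -0.035]
contact_force: [-0.9, -0.3, 0.9]
opening: 1.004
```

```bash
python3 -c "
from h import *
delta([.6237,.0995,.22],-96.4)
c=read_camera('top')
g=cv2.cvtColor(c['img'],cv2.COLOR_BGR2GRAY)
for n,p in dict(d3=[.6217,.0955,.148],d2=[.6091,-.0169,.148],d1=[.5961,-.1332,.148]).items():
  try: print(n,[np.round(x,4) for x in rib(c,*proj(c,p),.148)])
  except Exception as e: print(n,e)
cv2.imwrite('pics/t4.png',c['img'])"
```

```text
t=7.2 tcp [0.6382 0.2112 0.2326] down [ 0.013  0.002 -1.   ] zyaw -96.42 q6 1.85 F [-0.9 -0.3  0.9] op 1.004 shift [0.017 0.101 0.939]
turn y deg -0.02 units -0.0001 (alt 0.4999)
d3 [array([221.7012, 149.9183]), array([0.6216, 0.0954, 0.148 ]), np.float64(85.7441)]
d2 [array([268.8699, 154.4285]), array([ 0.6091, -0.0167,  0.148 ]), np.float64(84.1696)]
d1 [array([317.8907, 159.1242]), array([ 0.5962, -0.1331,  0.148 ]), np.float64(84.646)]
```

>>> {"op": "send_rows", "data": {
  "plan": [
    [[0.005,0,0.235],[0,0,0]],
    [[0.004,0,0.235],[0,0,0]],
    [[0.004,0,0.235],[0,0,0]],
    [[0.004,0,0.235],[0,0,0]],
    [[0,0,0],[0,0,0]],
    [[0,0.2,0],[0,0,0]],
    [[0,0.2,0],[0,0,0]],
    [[0,0.2,0],[0,0,0]],
    [[0,0.2,0],[0,0,0]],
    [[0,0.15,0],[0,0,0]],
    [[0,0.03,0],[0,0,0]],
    [[0,0,0],[0,0,0]]
  ]
}}

```text
time: 8.45
eef_pos: [0.6196, 0.0995, 0.1049]
tcp_rot: [0.038, 0.706, -0.706, -0.04]
contact_force: [0.8, 0.2, -0.4]
opening: 0.998
```

```bash
python3 -c "
from h import *
delta([.6237,.0995,.115],-96.4)"
```

```text
t=8.4 tcp [0.6196 0.0995 0.1049] down [-0.003  0.    -1.   ] zyaw -96.39 q6 1.68 F [ 0.8  0.2 -0.4] op 0.998 shift [-0.034 -0.084 -0.004]
turn y deg 0.01 units 0.0000 (alt -0.5000)
```

>>> {"op": "send_rows", "data": {
  "plan": [
    [[0,0,0],[0,0,0]],
    [[0,0,0],[0,0,0]],
    [[0,0,0],[0,0,0]],
    [[0,0,0],[0,0,0]],
    [[0,0,0],[0,0,0]],
    [[0,0,0],[0,0,0]]
  ],
  "gripper": 1,
  "grip_force": 50
}}

```text
time: 9.05
eef_pos: [0.6212, 0.0992, 0.1072]
tcp_rot: [0.04, 0.706, -0.706, -0.039]
contact_force: [0.8, 1.5, 3.9]
opening: 0.55
```

```bash
python3 -c "
from h import *
delta([.6237,.0995,.115],-96.4)"
```

```text
t=9.1 tcp [0.6212 0.0992 0.1072] down [ 0.003  0.001 -1.   ] zyaw -96.42 q6 1.68 F [0.8 1.5 3.9] op 0.550 shift [-0.02  -0.065 -0.005]
turn y deg -0.02 units -0.0000 (alt 0.5000)
```

>>> {"op": "send_rows", "data": {
  "plan": [
    [[0,0.025,0],[0,0,0]],
    [[0,0.01,0],[0,-0.0228,0]],
    [[0,0,0],[0,-0.0228,0]],
    [[0,0,0],[0,-0.0228,0]],
    [[0,0,0],[0,-0.0228,0]],
    [[0,0,0],[0,-0.0228,0]],
    [[0,0,0],[0,-0.0228,0]],
    [[0,0,0],[0,-0.0228,0]],
    [[0,0,0],[0,-0.0228,0]],
    [[0,0,0],[0,-0.0228,0]],
    [[0,0,0],[0,-0.0228,0]],
    [[0,0,0],[0,-0.0228,0]]
  ]
}}

```text
time: 10.25
eef_pos: [0.6231, 0.098, 0.1043]
tcp_rot: [0.472, -0.523, 0.527, -0.476]
contact_force: [2.0, -0.5, 7.7]
opening: 0.552
```

```bash
python3 -c "
from h import *
delta([.6237,.0995,.115],-6.4);print(get_state()['wrist_torque'])"
```

```text
t=10.2 tcp [0.6231 0.098  0.1043] down [ 0.007 -0.001 -1.   ] zyaw -5.81 q6 0.10 F [ 2.  -0.5  7.7] op 0.552 shift [-0.013 -0.089  0.004]
turn y deg 0.59 units 0.0016 (alt -0.4984)
[-0.04674157 -0.45723377 -0.05645119]
```

>>> {"op": "send_rows", "data": {
  "plan": [
    [[0,-0.03,0],[0,0,0]],
    [[0,-0.06,0],[0,0,0]],
    [[0,-0.06,0],[0,0,0]],
    [[0,0,0],[0,0,0]]
  ]
}}

```text
time: 10.65
eef_pos: [0.6191, 0.0989, 0.1192]
tcp_rot: [-0.473, 0.527, -0.525, 0.471]
contact_force: [0.2, 0.1, -1.8]
opening: 0.553
```

```bash
python3 -c "
from h import *
delta([.6237,.0995,.115],-6.4);print(get_state()['wrist_torque'])
c=read_camera('scene'); u,v=proj(c,[.6237,.0995,.11]).astype(int); cv2.imwrite('pics/s4c.png',cv2.resize(c['img'][v-45:v+45,u-60:u+60],(600,450)))"
```

```text
t=10.7 tcp [0.6191 0.0989 0.1192] down [-0.004 -0.    -1.   ] zyaw -6.16 q6 0.10 F [ 0.2  0.1 -1.8] op 0.553 shift [-0.009  0.035  0.038]
turn y deg 0.24 units 0.0007 (alt -0.4993)
[-0.04202355 -0.08083526 -0.00164303]
```

View pics/s4c.png

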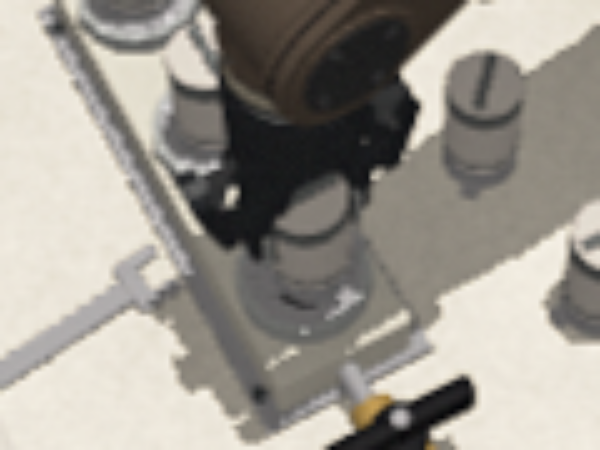

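Cartridge came free (crop px (310,235)), weight on the wrist about 2 N. Lifting and carrying it to the tub.

>>> {"op": "send_rows", "data": {
  "plan": [
    [[0,-0.15,0],[0,0,0]],
    [[0,-0.3,0],[0,0,0]],
    [[0,-0.3,0],[0,0,0]],
    [[0,-0.3,0],[0,0,0]],
    [[0,0,0],[0,0,0]]
  ]
}}

```text
time: 11.2
eef_pos: [0.6219, 0.0993, 0.251]
tcp_rot: [0.471, -0.524, 0.528, -0.474]
contact_force: [1.3, -0.9, -1.8]
opening: 0.553
```

>>> {"op": "send_rows", "data": {
  "plan": [
    [[0.297,0,0],[0,0,0]],
    [[0.297,0,0],[0,0,0]],
    [[0.297,0,0],[0,0,0]],
    [[0.297,0,0],[0,0,0]],
    [[0.297,0,0],[0,0,0]],
    [[0.297,0,0],[0,0,0]],
    [[0.297,0,0],[0,0,0]],
    [[0.297,0,0],[0,0,0]],
    [[0.297,0,0],[0,0,0]],
    [[0.297,0,0],[0,0,0]],
    [[0.297,0,0],[0,0,0]],
    [[0.297,0,0],[0,0,0]]
  ]
}}

```text
time: 12.4
eef_pos: [0.5729, -0.3262, 0.2417]
tcp_rot: [-0.473, 0.529, -0.523, 0.472]
contact_force: [0.3, 0.6, -3.3]
opening: 0.548
```

>>> {"op": "send_rows", "data": {
  "plan": [
    [[0,0,0],[0,0.0228,0]],
    [[0,0,0],[0,0.0228,0]],
    [[0,0,0],[0,0.0228,0]],
    [[0,0,0],[0,0.0228,0]],
    [[0,0,0],[0,0.0228,0]],
    [[0,0,0],[0,0.0228,0]],
    [[0,0,0],[0,0.0228,0]],
    [[0,0,0],[0,0.0228,0]],
    [[0,0,0],[0,0.0228,0]],
    [[0,0,0],[0,0,0]],
    [[0,0,0],[0,0,0]]
  ]
}}

```text
time: 13.5
eef_pos: [0.5738, -0.3254, 0.2431]
tcp_rot: [-0.064, 0.706, -0.703, 0.061]
contact_force: [0.5, 0.0, -2.7]
opening: 0.55
```

```bash
cat >> h.py <<'E'
def tub(c):
    """tub inner floor: dark grey region near expected place -> rotated rect on z=.004"""
    hsv=cv2.cvtColor(c["img"],cv2.COLOR_BGR2HSV)
    m=((hsv[...,2]<110)).astype(np.uint8); m[:, :330]=0; m[:,446:]=0; m[:130]=0;m[275:]=0
    k=max(cv2.findContours(m,cv2.RETR_EXTERNAL,cv2.CHAIN_APPROX_NONE)[0],key=cv2.contourArea)
    box=cv2.boxPoints(cv2.minAreaRect(k)); w=np.array([ray(c,*b,.05) for b in box])
    return w.mean(0), box, w
E
python3 -c "
from h import *
delta([.573,-.326,.068],-80)
c=read_camera('top'); cv2.imwrite('pics/t5.png',c['img']); m,b,w=tub(c); print(m.round(3),b.round(0).tolist(),w.round(3).tolist())
c=cv2.imread('pics/t1.png')
"
```

```text
t=13.5 tcp [ 0.5738 -0.3254  0.2431] down [-0.004  0.003 -1.   ] zyaw -79.82 q6 0.72 F [ 0.5  0.  -2.7] op 0.550 shift [0.002 1.46  0.01 ]
turn y deg 0.18 units 0.0005 (alt -0.4995)
[ 0.5   -0.325  0.05 ] [[330.0, 130.0], [445.0, 130.0], [445.0, 274.0], [330.0, 274.0]] [[0.689, -0.182, 0.05], [0.685, -0.485, 0.05], [0.312, -0.463, 0.05], [0.316, -0.17, 0.05]]
```

View pics/t5.png

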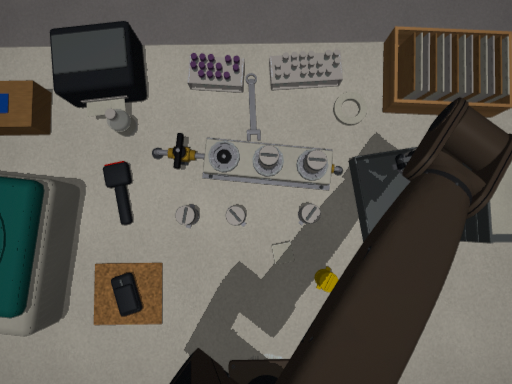

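The tub's near corner is still at (351,158) and dock 3 is empty at (223,156). Lowering into the tub.

>>> {"op": "send_rows", "data": {
  "plan": [
    [[0,0.22,0],[0,0,0]],
    [[0,0.22,0],[0,0,0]],
    [[0,0.22,0],[0,0,0]],
    [[0,0.22,0],[0,0,0]],
    [[0,0.22,0],[0,0,0]],
    [[0,0.22,0],[0,0,0]],
    [[0,0.12,0],[0,0,0]],
    [[0,0.06,0],[0,0,0]],
    [[0,0,0],[0,0,0]]
  ]
}}

```text
time: 14.45
eef_pos: [0.5744, -0.326, 0.065]
tcp_rot: [-0.062, 0.705, -0.704, 0.061]
contact_force: [-0.2, 0.3, -2.6]
opening: 0.554
```

>>> {"op": "send_rows", "data": {
  "plan": [
    [[0,0,0],[0,0,0]],
    [[0,0,0],[0,0,0]],
    [[0,0,0],[0,0,0]],
    [[0,0,0],[0,0,0]],
    [[0,0,0],[0,0,0]]
  ],
  "gripper": 0.15
}}

```text
time: 14.95
eef_pos: [0.5751, -0.3265, 0.0666]
tcp_rot: [0.061, -0.704, 0.705, -0.062]
contact_force: [-0.3, 0.4, 0.6]
opening: 0.849
```

>>> {"op": "send_rows", "data": {
  "plan": [
    [[0,-0.2,0],[0,0,0]],
    [[0,-0.25,0],[0,0,0]],
    [[0,-0.3,0],[0,0,0]],
    [[0,-0.3,0],[0,0,0]],
    [[0,-0.3,0],[0,0,0]],
    [[0,-0.15,0],[0,0,0]],
    [[0,0,0],[0,0,0]],
    [[0,0,0],[0,0,0]]
  ],
  "gripper": 0
}}

```text
time: 15.75
eef_pos: [0.5746, -0.3261, 0.2454]
tcp_rot: [-0.062, 0.704, -0.704, 0.062]
contact_force: [0.3, 0.7, 0.8]
opening: 1.0
```

```bash
python3 -c "
from h import *
delta([.6105,-.0155,.245],-96.4)"
```

```text
t=15.8 tcp [ 0.5746 -0.3261  0.2454] down [-0.  0. -1.] zyaw -79.99 q6 0.73 F [0.3 0.7 0.8] op 1.000 shift [-0.745  0.004 -2.497]
turn y deg 16.41 units 0.0456 (alt -0.4544)
```

>>> {"op": "send_rows", "data": {
  "plan": [
    [[-0.0745,0,-0.25],[0,0,0]],
    [[-0.0745,0,-0.25],[0,0,0]],
    [[-0.0745,0,-0.25],[0,0,0]],
    [[-0.0745,0,-0.25],[0,0,0]],
    [[-0.0745,0,-0.25],[0,0,0]],
    [[-0.0745,0,-0.25],[0,0,0]],
    [[-0.0745,0,-0.25],[0,0,0]],
    [[-0.0745,0,-0.25],[0,0,0]],
    [[-0.0745,0,-0.25],[0,0,0]],
    [[-0.0745,0,-0.25],[0,0,0]],
    [[0,0,0],[0,0.0228,0]],
    [[0,0,0],[0,0.0228,0]]
  ]
}}

```text
time: 16.95
eef_pos: [0.6094, -0.0138, 0.2426]
tcp_rot: [0.039, 0.706, -0.706, -0.043]
contact_force: [0.0, -0.9, -0.0]
opening: 1.0
```

>>> {"op": "send_rows", "data": {
  "plan": [
    [[0,0,0],[0,0,0]],
    [[0,0.2,0],[0,0,0]],
    [[0,0.2,0],[0,0,0]],
    [[0,0.2,0],[0,0,0]],
    [[0,0.2,0],[0,0,0]],
    [[0,0.2,0],[0,0,0]],
    [[0,0.12,0],[0,0,0]],
    [[0,0,0],[0,0,0]]
  ]
}}

```text
time: 17.75
eef_pos: [0.6082, -0.0151, 0.1076]
tcp_rot: [0.037, 0.706, -0.706, -0.042]
contact_force: [-0.0, 1.4, -0.6]
opening: 1.002
```

>>> {"op": "send_rows", "data": {
  "plan": [
    [[0,0,0],[0,0,0]],
    [[0,0,0],[0,0,0]],
    [[0,0,0],[0,0,0]],
    [[0,0,0],[0,0,0]],
    [[0,0,0],[0,0,0]],
    [[0,0,0],[0,0,0]]
  ],
  "gripper": 1
}}

```text
time: 18.35
eef_pos: [0.6118, -0.0153, 0.113]
tcp_rot: [-0.041, -0.706, 0.706, 0.038]
contact_force: [0.1, 1.1, 4.4]
opening: 0.555
```

```bash
python3 -c "
from h import *
delta([.6105,-.0155,.11],-96.4)"
```

```text
t=18.4 tcp [ 0.6118 -0.0153  0.113 ] down [ 0.003 -0.    -1.   ] zyaw -96.40 q6 1.49 F [0.1 1.1 4.4] op 0.555 shift [0.01  0.025 0.003]
turn y deg -0.00 units -0.0000 (alt 0.5000)
```

>>> {"op": "send_rows", "data": {
  "plan": [
    [[0,0.025,0],[0,0,0]],
    [[0,0.01,0],[0,-0.0228,0]],
    [[0,0,0],[0,-0.0228,0]],
    [[0,0,0],[0,-0.0228,0]],
    [[0,0,0],[0,-0.0228,0]],
    [[0,0,0],[0,-0.0228,0]],
    [[0,0,0],[0,-0.0228,0]],
    [[0,0,0],[0,-0.0228,0]],
    [[0,0,0],[0,-0.0228,0]],
    [[0,0,0],[0,-0.0228,0]],
    [[0,0,0],[0,-0.0228,0]],
    [[0,0,0],[0,-0.0228,0]]
  ]
}}

```text
time: 19.55
eef_pos: [0.6118, -0.0157, 0.1099]
tcp_rot: [0.473, -0.524, 0.526, -0.474]
contact_force: [-2.5, 0.6, 11.1]
opening: 0.55
```

>>> {"op": "send_rows", "data": {
  "plan": [
    [[0,0,0],[0,0,0]],
    [[0,0,0],[0,0,0]],
    [[0,0,0],[0,0,0]]
  ]
}}

```text
time: 19.85
eef_pos: [0.612, -0.0156, 0.11]
tcp_rot: [0.472, -0.525, 0.527, -0.473]
contact_force: [-2.0, 0.7, 10.8]
opening: 0.551
```

```bash
python3 -c "
from h import *
delta([.6105,-.0155,.11],-6.4);print(get_state()['wrist_torque'])"
```

```text
t=19.9 tcp [ 0.612  -0.0156  0.11  ] down [ 0.003 -0.001 -1.   ] zyaw -6.10 q6 -0.08 F [-2.   0.7 10.8] op 0.551 shift [ 0.001 -0.    -0.012]
turn y deg 0.30 units 0.0008 (alt -0.4992)
[0.23840893 0.28016695 0.06048735]
```

>>> {"op": "send_rows", "data": {
  "plan": [
    [[0,-0.03,0],[0,0,0]],
    [[0,-0.06,0],[0,0,0]],
    [[0,-0.1,0],[0,0,0]],
    [[0,-0.2,0],[0,0,0]],
    [[0,-0.3,0],[0,0,0]],
    [[0,-0.3,0],[0,0,0]],
    [[0,-0.15,0],[0,0,0]],
    [[0,0,0],[0,0,0]],
    [[0,0,0],[0,0,0]]
  ]
}}

```text
time: 20.75
eef_pos: [0.6096, -0.0152, 0.2425]
tcp_rot: [-0.473, 0.527, -0.525, 0.472]
contact_force: [-0.6, -1.0, -2.6]
opening: 0.547
```

```bash
python3 -c "
from h import *
delta([.4895,-.3415,.245],-80);print(get_state()['wrist_torque'])"
```

```text
t=20.8 tcp [ 0.6096 -0.0152  0.2425] down [-0.003  0.    -1.   ] zyaw -6.12 q6 -0.08 F [-0.6 -1.  -2.6] op 0.547 shift [ 2.81  -0.019 -0.705]
turn y deg 73.88 units 0.2052 (alt -0.2948)
[ 0.02179806 -0.00322972 -0.00890876]
```

>>> {"op": "send_rows", "data": {
  "plan": [
    [[0.281,0,-0.0705],[0,0,0]],
    [[0.281,0,-0.0705],[0,0,0]],
    [[0.281,0,-0.0705],[0,0,0]],
    [[0.281,0,-0.0705],[0,0,0]],
    [[0.281,0,-0.0705],[0,0,0]],
    [[0.281,0,-0.0705],[0,0,0]],
    [[0.281,0,-0.0705],[0,0,0]],
    [[0.281,0,-0.0705],[0,0,0]],
    [[0.281,0,-0.0705],[0,0,0]],
    [[0.281,0,-0.0705],[0,0,0]]
  ]
}}

```text
time: 21.75
eef_pos: [0.4886, -0.3417, 0.2404]
tcp_rot: [-0.473, 0.528, -0.524, 0.472]
contact_force: [0.6, -0.8, -2.7]
opening: 0.551
```

>>> {"op": "send_rows", "data": {
  "plan": [
    [[0,0,0],[0,0.0228,0]],
    [[0,0,0],[0,0.0228,0]],
    [[0,0,0],[0,0.0228,0]],
    [[0,0,0],[0,0.0228,0]],
    [[0,0,0],[0,0.0228,0]],
    [[0,0,0],[0,0.0228,0]],
    [[0,0,0],[0,0.0228,0]],
    [[0,0,0],[0,0.0228,0]],
    [[0,0,0],[0,0.0228,0]],
    [[0,0,0],[0,0,0]]
  ]
}}

```text
time: 22.75
eef_pos: [0.4894, -0.3405, 0.2406]
tcp_rot: [-0.063, 0.706, -0.703, 0.06]
contact_force: [1.1, 0.0, -0.9]
opening: 0.546
```

>>> {"op": "send_rows", "data": {
  "plan": [
    [[0,0.22,0],[0,0,0]],
    [[0,0.22,0],[0,0,0]],
    [[0,0.22,0],[0,0,0]],
    [[0,0.22,0],[0,0,0]],
    [[0,0.22,0],[0,0,0]],
    [[0,0.2,0],[0,0,0]],
    [[0,0.1,0],[0,0,0]],
    [[0,0.04,0],[0,0,0]],
    [[0,0,0],[0,0,0]]
  ]
}}

```text
time: 23.65
eef_pos: [0.4903, -0.3413, 0.0706]
tcp_rot: [-0.062, 0.705, -0.704, 0.062]
contact_force: [-0.1, -0.4, -1.3]
opening: 0.548
```

>>> {"op": "send_rows", "data": {
  "plan": [
    [[0,0,0],[0,0,0]],
    [[0,0,0],[0,0,0]],
    [[0,0,0],[0,0,0]],
    [[0,0,0],[0,0,0]],
    [[0,0,0],[0,0,0]]
  ],
  "gripper": 0.15
}}

```text
time: 24.15
eef_pos: [0.4908, -0.3418, 0.0719]
tcp_rot: [0.061, -0.704, 0.705, -0.062]
contact_force: [-0.3, -0.1, -0.3]
opening: 0.854
```

>>> {"op": "send_rows", "data": {
  "plan": [
    [[0,-0.2,0],[0,0,0]],
    [[0,-0.25,0],[0,0,0]],
    [[0,-0.3,0],[0,0,0]],
    [[0,-0.3,0],[0,0,0]],
    [[0,-0.3,0],[0,0,0]],
    [[0,-0.15,0],[0,0,0]],
    [[0,0,0],[0,0,0]],
    [[0,0,0],[0,0,0]]
  ],
  "gripper": 0
}}

```text
time: 24.95
eef_pos: [0.4904, -0.3413, 0.2508]
tcp_rot: [-0.062, 0.705, -0.704, 0.062]
contact_force: [0.3, 1.2, -0.8]
opening: 1.005
```

```bash
python3 -c "
from h import *
delta([.598,-.1298,.245],-96.4)"
```

```text
t=24.9 tcp [ 0.4904 -0.3413  0.2508] down [-0.  0. -1.] zyaw -79.99 q6 0.62 F [ 0.3  1.2 -0.8] op 1.005 shift [-1.189  0.048 -1.58 ]
turn y deg 16.41 units 0.0456 (alt -0.4544)
```

>>> {"op": "send_rows", "data": {
  "plan": [
    [[-0.198,0,-0.263],[0,0,0]],
    [[-0.198,0,-0.263],[0,0,0]],
    [[-0.198,0,-0.263],[0,0,0]],
    [[-0.198,0,-0.263],[0,0,0]],
    [[-0.198,0,-0.264],[0,0,0]],
    [[-0.199,0,-0.264],[0,0,0]],
    [[0,0,0],[0,0.0228,0]],
    [[0,0,0],[0,0.0228,0]],
    [[0,0,0],[0,0,0]]
  ]
}}

```text
time: 25.85
eef_pos: [0.5972, -0.1291, 0.2483]
tcp_rot: [0.037, 0.707, -0.705, -0.041]
contact_force: [-1.2, -0.6, 1.0]
opening: 0.999
```

>>> {"op": "send_rows", "data": {
  "plan": [
    [[0,0,0],[0,0,0]],
    [[0,0.2,0],[0,0,0]],
    [[0,0.2,0],[0,0,0]],
    [[0,0.2,0],[0,0,0]],
    [[0,0.2,0],[0,0,0]],
    [[0,0.2,0],[0,0,0]],
    [[0,0.16,0],[0,0,0]],
    [[0,0,0],[0,0,0]]
  ]
}}

```text
time: 26.65
eef_pos: [0.5953, -0.1295, 0.1077]
tcp_rot: [0.036, 0.707, -0.705, -0.042]
contact_force: [-0.0, 0.4, -0.6]
opening: 1.004
```

>>> {"op": "send_rows", "data": {
  "plan": [
    [[0,0,0],[0,0,0]],
    [[0,0,0],[0,0,0]],
    [[0,0,0],[0,0,0]],
    [[0,0,0],[0,0,0]],
    [[0,0,0],[0,0,0]],
    [[0,0,0],[0,0,0]]
  ],
  "gripper": 1
}}

```text
time: 27.25
eef_pos: [0.5992, -0.1302, 0.1135]
tcp_rot: [-0.04, -0.706, 0.706, 0.038]
contact_force: [-0.4, -0.3, 5.0]
opening: 0.552
```

```bash
python3 -c "
from h import *
delta([.598,-.1298,.11],-96.4)"
```

```text
t=27.2 tcp [ 0.5992 -0.1302  0.1135] down [ 0.003 -0.001 -1.   ] zyaw -96.40 q6 1.30 F [-0.4 -0.3  5. ] op 0.552 shift [ 0.01   0.029 -0.002]
turn y deg 0.00 units 0.0000 (alt -0.5000)
```

>>> {"op": "send_rows", "data": {
  "plan": [
    [[0,0.025,0],[0,0,0]],
    [[0,0.01,0],[0,-0.0228,0]],
    [[0,0,0],[0,-0.0228,0]],
    [[0,0,0],[0,-0.0228,0]],
    [[0,0,0],[0,-0.0228,0]],
    [[0,0,0],[0,-0.0228,0]],
    [[0,0,0],[0,-0.0228,0]],
    [[0,0,0],[0,-0.0228,0]],
    [[0,0,0],[0,-0.0228,0]],
    [[0,0,0],[0,-0.0228,0]],
    [[0,0,0],[0,-0.0228,0]],
    [[0,0,0],[0,-0.0228,0]]
  ]
}}

```text
time: 28.45
eef_pos: [0.5986, -0.13, 0.1111]
tcp_rot: [-0.473, 0.525, -0.525, 0.474]
contact_force: [-6.5, 3.2, 14.6]
opening: 0.551
```

>>> {"op": "send_rows", "data": {
  "plan": [
    [[0,0,0],[0,0,0]],
    [[0,0,0],[0,0,0]],
    [[0,0,0],[0,0,0]]
  ]
}}

```text
time: 28.75
eef_pos: [0.599, -0.13, 0.1111]
tcp_rot: [0.472, -0.526, 0.526, -0.473]
contact_force: [-4.6, 3.7, 14.1]
opening: 0.551
```

```bash
python3 -c "
from h import *
delta([.598,-.1298,.11],-6.4);print(get_state()['wrist_torque'])"
```

```text
t=28.8 tcp [ 0.599  -0.13    0.1111] down [ 0.001  0.    -1.   ] zyaw -6.08 q6 -0.27 F [-4.6  3.7 14.1] op 0.551 shift [-0.     0.009 -0.008]
turn y deg 0.32 units 0.0009 (alt -0.4991)
[0.70126405 0.65598615 0.08079826]
```

>>> {"op": "send_rows", "data": {
  "plan": [
    [[0,-0.03,0],[0,0,0]],
    [[0,-0.06,0],[0,0,0]],
    [[0,-0.1,0],[0,0,0]],
    [[0,-0.2,0],[0,0,0]],
    [[0,-0.3,0],[0,0,0]],
    [[0,-0.3,0],[0,0,0]],
    [[0,-0.15,0],[0,0,0]],
    [[0,0,0],[0,0,0]],
    [[0,0,0],[0,0,0]]
  ]
}}

```text
time: 29.65
eef_pos: [0.5973, -0.13, 0.2432]
tcp_rot: [-0.473, 0.527, -0.525, 0.472]
contact_force: [-0.5, 0.3, -2.4]
opening: 0.548
```

```bash
python3 -c "
from h import *
delta([.408,-.3565,.245],-80);print(get_state()['wrist_torque'])
c=read_camera('top'); cv2.imwrite('pics/t6.png',c['img'])"
```

```text
t=29.6 tcp [ 0.5973 -0.13    0.2432] down [-0.003  0.    -1.   ] zyaw -6.13 q6 -0.27 F [-0.5  0.3 -2.4] op 0.548 shift [ 2.045 -0.011 -1.367]
turn y deg 73.87 units 0.2052 (alt -0.2948)
[0.0068596  0.04920373 0.02344792]
```

View pics/t6.png

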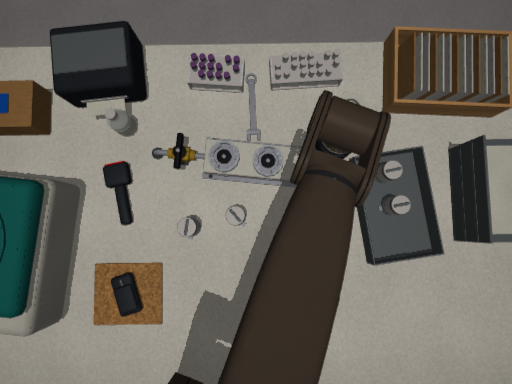

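Two spent cans stand in the tub at (393,170) and (400,204), and docks 2 and 3 are empty. One new can was knocked, from (187,214) to (188,227), so I'll re-measure it later. Third can to the tub.

>>> {"op": "send_rows", "data": {
  "plan": [
    [[0.292,0,-0.195],[0,0,0]],
    [[0.292,0,-0.195],[0,0,0]],
    [[0.292,0,-0.195],[0,0,0]],
    [[0.292,0,-0.195],[0,0,0]],
    [[0.292,0,-0.195],[0,0,0]],
    [[0.292,0,-0.195],[0,0,0]],
    [[0.292,0,-0.195],[0,0,0]],
    [[0,0,0],[0,0,0]]
  ]
}}

```text
time: 30.5
eef_pos: [0.4055, -0.3589, 0.2419]
tcp_rot: [-0.472, 0.529, -0.526, 0.47]
contact_force: [0.2, 0.6, -2.3]
opening: 0.556
```

>>> {"op": "send_rows", "data": {
  "plan": [
    [[0,0,0],[0,0.0228,0]],
    [[0,0,0],[0,0.0228,0]],
    [[0,0,0],[0,0.0228,0]],
    [[0,0,0],[0,0.0228,0]],
    [[0,0,0],[0,0.0228,0]],
    [[0,0,0],[0,0.0228,0]],
    [[0,0,0],[0,0.0228,0]],
    [[0,0,0],[0,0.0228,0]],
    [[0,0,0],[0,0.0228,0]],
    [[0,0,0],[0,0,0]]
  ]
}}

```text
time: 31.5
eef_pos: [0.4088, -0.3552, 0.2423]
tcp_rot: [-0.063, 0.706, -0.703, 0.061]
contact_force: [0.2, -0.3, -2.2]
opening: 0.55
```

>>> {"op": "send_rows", "data": {
  "plan": [
    [[0,0.22,0],[0,0,0]],
    [[0,0.22,0],[0,0,0]],
    [[0,0.22,0],[0,0,0]],
    [[0,0.22,0],[0,0,0]],
    [[0,0.22,0],[0,0,0]],
    [[0,0.2,0],[0,0,0]],
    [[0,0.1,0],[0,0,0]],
    [[0,0.03,0],[0,0,0]],
    [[0,0,0],[0,0,0]]
  ]
}}

```text
time: 32.4
eef_pos: [0.4092, -0.3563, 0.0729]
tcp_rot: [-0.062, 0.705, -0.704, 0.062]
contact_force: [0.5, 0.2, -0.9]
opening: 0.546
```

>>> {"op": "send_rows", "data": {
  "plan": [
    [[0,0,0],[0,0,0]],
    [[0,0,0],[0,0,0]],
    [[0,0,0],[0,0,0]],
    [[0,0,0],[0,0,0]],
    [[0,0,0],[0,0,0]]
  ],
  "gripper": 0.15
}}

```text
time: 32.9
eef_pos: [0.4093, -0.3567, 0.0736]
tcp_rot: [0.062, -0.704, 0.705, -0.062]
contact_force: [0.2, 0.3, 0.5]
opening: 0.854
```

>>> {"op": "send_rows", "data": {
  "plan": [
    [[0,-0.2,0],[0,0,0]],
    [[0,-0.25,0],[0,0,0]],
    [[0,-0.3,0],[0,0,0]],
    [[0,-0.3,0],[0,0,0]],
    [[0,-0.3,0],[0,0,0]],
    [[0,-0.15,0],[0,0,0]],
    [[0,0,0],[0,0,0]],
    [[0,0,0],[0,0,0]]
  ],
  "gripper": 0
}}

```text
time: 33.7
eef_pos: [0.409, -0.3562, 0.2526]
tcp_rot: [-0.062, 0.705, -0.704, 0.062]
contact_force: [-0.4, -0.3, -1.0]
opening: 1.002
```

```bash
python3 -c "
from h import *
c=read_camera('top'); cv2.imwrite('pics/t7.png',c['img']); s=read_camera('scene')
for n,(u,v) in dict(n1=(187,226),n2=(235.2,215.5),n3=(310.8,212.7)).items():
  try:
    px,p,a=rib(c,u,v,.094); q=proj(s,p); px2,p2,a2=rib(s,*q,.094); print(n,px.round(1),p.round(4),a.round(1),'|',p2.round(4),a2.round(1))
  except Exception as e: print(n,e)
delta([.473,-.118,.245])
"
```

```text
n1 [186. 226.] [0.4427 0.189  0.094 ] 171.0 | [0.4448 0.1925 0.094 ] 173.3
n2 [235.2 215.6] [0.4666 0.0674 0.094 ] 40.1 | [0.4716 0.0707 0.094 ] 40.0
n3 [310.8 212.7] [ 0.4709 -0.1197  0.094 ] 142.7 | [ 0.4743 -0.1165  0.094 ] 143.4
t=33.8 tcp [ 0.4085 -0.3556  0.2509] down [-0.002  0.003 -1.   ] zyaw -80.00 q6 0.49 F [-0.1  0.3 -0.4] op 1.001 shift [-0.874  0.054 -1.857]
```

View pics/t7.png

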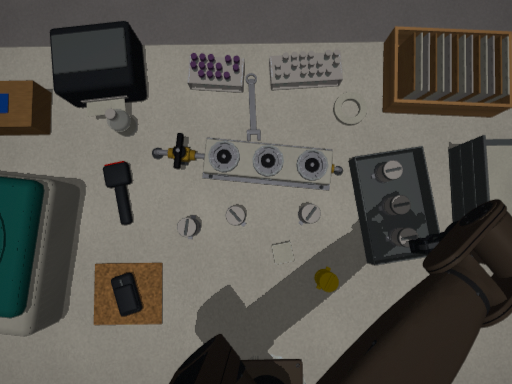

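Tub now holds three spent cans at (390,170), (398,204) and (403,236). All docks are empty. The new cans are at (186,226), (235,216) and (311,213). Next is the right-hand one, centred by gripping twice at right angles.

>>> {"op": "send_rows", "data": {
  "plan": [
    [[-0.146,0,-0.31],[0,0,0]],
    [[-0.146,0,-0.31],[0,0,0]],
    [[-0.146,0,-0.31],[0,0,0]],
    [[-0.146,0,-0.31],[0,0,0]],
    [[-0.146,0,-0.31],[0,0,0]],
    [[-0.146,0,-0.315],[0,0,0]],
    [[0,0,0],[0,0,0]]
  ]
}}

```text
time: 34.5
eef_pos: [0.4735, -0.1136, 0.251]
tcp_rot: [-0.065, 0.705, -0.703, 0.063]
contact_force: [-0.5, -0.9, -0.5]
opening: 1.0
```

>>> {"op": "send_rows", "data": {
  "plan": [
    [[0,0.25,0],[0,0,0]],
    [[0,0.25,0],[0,0,0]],
    [[0,0.25,0],[0,0,0]],
    [[0,0.25,0],[0,0,0]],
    [[0,0.25,0],[0,0,0]],
    [[0,0.2,0],[0,0,0]],
    [[0,0.12,0],[0,0,0]],
    [[0,0.05,0],[0,0,0]],
    [[0,0,0],[0,0,0]]
  ]
}}

```text
time: 35.4
eef_pos: [0.4725, -0.1178, 0.057]
tcp_rot: [-0.063, 0.705, -0.704, 0.06]
contact_force: [0.8, 0.0, 0.3]
opening: 1.0
```

```bash
python3 -c "
from h import *
delta([.4729,-.117,.056])"
```

```text
t=35.4 tcp [ 0.4725 -0.1178  0.057 ] down [-0.003  0.002 -1.   ] zyaw -80.02 q6 0.94 F [0.8 0.  0.3] op 1.000 shift [-0.005  0.009 -0.006]
```

>>> {"op": "send_rows", "data": {
  "plan": [
    [[0,0,0],[0,0,0]],
    [[0,0,0],[0,0,0]],
    [[0,0,0],[0,0,0]],
    [[0,0,0],[0,0,0]],
    [[0,0,0],[0,0,0]],
    [[0,0,0],[0,0,0]]
  ],
  "gripper": 1,
  "grip_force": 25
}}

```text
time: 36.0
eef_pos: [0.4745, -0.1181, 0.0598]
tcp_rot: [0.061, -0.704, 0.705, -0.062]
contact_force: [-0.8, 0.2, 5.4]
opening: 0.558
```

>>> {"op": "send_rows", "data": {
  "plan": [
    [[0,0,0],[0,0,0]],
    [[0,0,0],[0,0,0]],
    [[0,0,0],[0,0,0]],
    [[0,0,0],[0,0,0]],
    [[0,0,0],[0,0,0]]
  ],
  "gripper": 0
}}

```text
time: 36.5
eef_pos: [0.4736, -0.1177, 0.0585]
tcp_rot: [-0.062, 0.705, -0.704, 0.062]
contact_force: [-0.6, -0.8, 0.6]
opening: 1.005
```

>>> {"op": "send_rows", "data": {
  "plan": [
    [[0,0,0],[0,-0.0228,0]],
    [[0,0,0],[0,-0.0228,0]],
    [[0,0,0],[0,-0.0228,0]],
    [[0,0,0],[0,-0.0228,0]],
    [[0,0,0],[0,-0.0228,0]],
    [[0,0,0],[0,-0.0228,0]],
    [[0,0,0],[0,-0.0228,0]],
    [[0,0,0],[0,-0.0228,0]],
    [[0,0,0],[0,-0.0228,0]],
    [[0,0,0],[0,-0.0228,0]],
    [[0,0,0],[0,-0.022,0]],
    [[0,0,0],[0,0,0]]
  ]
}}

```text
time: 37.7
eef_pos: [0.4737, -0.1178, 0.0586]
tcp_rot: [0.542, -0.455, 0.454, -0.542]
contact_force: [0.1, 0.2, -0.4]
opening: 0.997
```

>>> {"op": "send_rows", "data": {
  "plan": [
    [[0,0,0],[0,0,0]],
    [[0,0,0],[0,0,0]],
    [[0,0,0],[0,0,0]],
    [[0,0,0],[0,0,0]],
    [[0,0,0],[0,0,0]],
    [[0,0,0],[0,0,0]]
  ],
  "gripper": 1,
  "grip_force": 50
}}

```text
time: 38.3
eef_pos: [0.4737, -0.1179, 0.0588]
tcp_rot: [0.542, -0.455, 0.454, -0.542]
contact_force: [-1.3, 0.5, 2.0]
opening: 0.551
```

```bash
python3 -c "
from h import *
delta([.4729,-.117,.056])"
```

```text
t=38.3 tcp [ 0.4737 -0.1179  0.0588] down [-0. -0. -1.] zyaw 10.00 q6 -0.63 F [-1.3  0.5  2. ] op 0.551 shift [-0.008  0.024 -0.006]
```

>>> {"op": "send_rows", "data": {
  "plan": [
    [[0,-0.1,0],[0,0,0]],
    [[0,-0.25,0],[0,0,0]],
    [[0,-0.25,0],[0,0,0]],
    [[0,-0.25,0],[0,0,0]],
    [[0,-0.25,0],[0,0,0]],
    [[0,-0.1,0],[0,0,0]],
    [[0,0,0],[0,0,0]]
  ]
}}

```text
time: 39.0
eef_pos: [0.4748, -0.1182, 0.2048]
tcp_rot: [-0.541, 0.453, -0.456, 0.542]
contact_force: [-0.2, -0.9, -1.8]
opening: 0.552
```

>>> {"op": "send_rows", "data": {
  "plan": [
    [[0.07,0,0.253],[0,0,0]],
    [[0.07,0,0.253],[0,0,0]],
    [[0.07,0,0.253],[0,0,0]],
    [[0.07,0,0.253],[0,0,0]],
    [[0,0,0],[0,-0.0213,0]],
    [[0,0,0],[0,-0.0213,0]],
    [[0,0,0],[0,-0.0213,0]],
    [[0,0,0],[0,-0.0213,0]],
    [[0,0,0],[0,0,0]],
    [[0,0,0],[0,0,0]],
    [[0,0,0],[0,0,0]]
  ]
}}

```text
time: 40.1
eef_pos: [0.5988, -0.1296, 0.2016]
tcp_rot: [0.642, -0.296, 0.295, -0.642]
contact_force: [-0.3, 1.0, -1.0]
opening: 0.549
```

```bash
python3 -c "
from h import *
delta([.599,-.13,.125],40.6)
c=read_camera('scene'); u,v=proj(c,[.6,-.13,.16]).astype(int); cv2.imwrite('pics/s8.png',cv2.resize(c['img'][v-45:v+45,u-60:u+60],(600,450)))"
```

```text
t=40.1 tcp [ 0.5988 -0.1296  0.2016] down [-0.002  0.001 -1.   ] zyaw 40.57 q6 -1.09 F [-0.3  1.  -1. ] op 0.549 shift [ 0.004  0.639 -0.   ]
turn y deg -0.03 units -0.0001 (alt 0.4999)
```

View pics/s8.png

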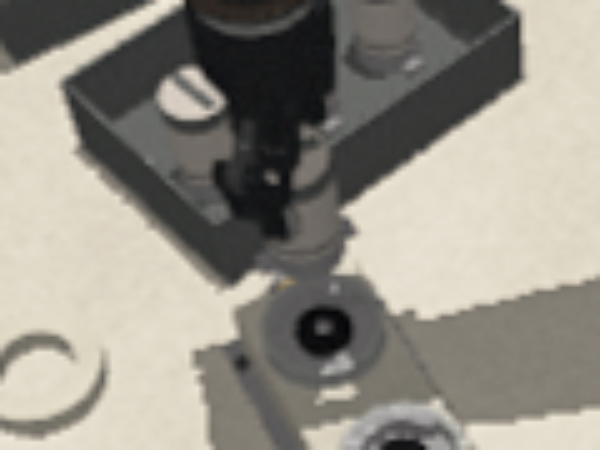

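The crop shows the can over dock 1 with its lugs at (270,280) and (348,222), lined up with the notches. Lowering it in.

>>> {"op": "send_rows", "data": {
  "plan": [
    [[0,0.2,0],[0,0,0]],
    [[0,0.2,0],[0,0,0]],
    [[0,0.15,0],[0,0,0]],
    [[0,0.08,0],[0,0,0]],
    [[0,0.03,0],[0,0,0]],
    [[0,0.03,0],[0,0,0]],
    [[0,0.02,0],[0,0,0]],
    [[0,0,0],[0,0,0]],
    [[0,0,0],[0,0,0]]
  ]
}}

```text
time: 41.05
eef_pos: [0.5999, -0.13, 0.1188]
tcp_rot: [-0.643, 0.294, -0.296, 0.643]
contact_force: [-1.3, 0.1, 1.3]
opening: 0.55
```

```bash
python3 -c "
from h import *
delta([.599,-.13,.109],40.6);print(get_state()['wrist_torque'])"
```

```text
t=41.0 tcp [ 0.5999 -0.13    0.1188] down [ 0.002 -0.001 -1.   ] zyaw 40.67 q6 -1.09 F [-1.3  0.1  1.3] op 0.550 shift [-0.005  0.082 -0.006]
turn y deg 0.07 units 0.0002 (alt -0.4998)
[ 0.07690906  0.1294469  -0.02861297]
```

>>> {"op": "send_rows", "data": {
  "plan": [
    [[0,0.03,0],[0,0,0]],
    [[0,0.03,0],[0,0,0]],
    [[0,0.03,0],[0,0,0]],
    [[0,0.015,0],[0,0,0]],
    [[0,0,0],[0,0,0]],
    [[0,0,0],[0,0,0]]
  ]
}}

```text
time: 41.65
eef_pos: [0.6002, -0.1303, 0.1088]
tcp_rot: [0.643, -0.294, 0.295, -0.643]
contact_force: [-6.8, 0.5, 16.9]
opening: 0.549
```

```bash
python3 -c "
from h import *
delta([.599,-.13,.109],-49.4);print(get_state()['wrist_torque'])"
```

```text
t=41.6 tcp [ 0.6002 -0.1303  0.1088] down [ 0.001 -0.001 -1.   ] zyaw 40.69 q6 -1.09 F [-6.8  0.5 16.9] op 0.549 shift [-0.008 -0.002 -0.006]
turn y deg -89.91 units -0.2497 (alt 0.2503)
[0.40360657 1.15256919 0.00165586]
```

>>> {"op": "send_rows", "data": {
  "plan": [
    [[0,0,0],[0,0.0228,0]],
    [[0,0,0],[0,0.0228,0]],
    [[0,0,0],[0,0.0228,0]],
    [[0,0,0],[0,0.0228,0]],
    [[0,0,0],[0,0.0228,0]],
    [[0,0,0],[0,0.0228,0]],
    [[0,0,0],[0,0.0228,0]],
    [[0,0,0],[0,0.0228,0]],
    [[0,0,0],[0,0.0228,0]],
    [[0,0,0],[0,0.0228,0]],
    [[0,0,0],[0,0.022,0]],
    [[0,0,0],[0,0,0]]
  ]
}}

```text
time: 42.85
eef_pos: [0.5997, -0.1289, 0.1088]
tcp_rot: [-0.246, 0.663, -0.663, 0.246]
contact_force: [-8.5, 5.1, 18.9]
opening: 0.549
```

```bash
python3 -c "
from h import *
delta([.599,-.13,.109],-49.4);print(get_state()['wrist_torque'])"
```

```text
t=42.9 tcp [ 0.5997 -0.1289  0.1088] down [-0.001  0.001 -1.   ] zyaw -49.33 q6 0.48 F [-8.5  5.1 18.9] op 0.549 shift [ 0.011 -0.002  0.003]
turn y deg 0.07 units 0.0002 (alt -0.4998)
[0.81706989 1.50855205 0.14814656]
```

>>> {"op": "send_rows", "data": {
  "plan": [
    [[0,0,0],[0,0.012,0]],
    [[0,0,0],[0,0,0]],
    [[0,0,0],[0,0,0]]
  ]
}}

```text
time: 43.15
eef_pos: [0.5984, -0.1289, 0.1086]
tcp_rot: [-0.223, 0.672, -0.67, 0.22]
contact_force: [-11.2, 5.1, 20.5]
opening: 0.553
```

```bash
python3 -c "
from h import *
delta([.599,-.13,.109],-49.4);print(get_state()['wrist_torque'])"
```

```text
t=43.1 tcp [ 0.5984 -0.1289  0.1086] down [-0.005  0.001 -1.   ] zyaw -53.42 q6 0.56 F [-11.2   5.1  20.5] op 0.553 shift [ 0.001 -0.003  0.01 ]
turn y deg -4.02 units -0.0112 (alt 0.4888)
[0.99233503 2.12905456 0.58094548]
```

At the stop (axial torque rose to 0.6 N m). Releasing, lifting and checking.

>>> {"op": "send_rows", "data": {
  "plan": [
    [[0,-0.04,0],[0,0,0]],
    [[0,0,0],[0,0,0]]
  ]
}}

```text
time: 43.35
eef_pos: [0.5981, -0.129, 0.1093]
tcp_rot: [-0.223, 0.672, -0.671, 0.221]
contact_force: [-5.2, 3.4, 5.2]
opening: 0.545
```

>>> {"op": "send_rows", "data": {
  "plan": [
    [[0,0,0],[0,0,0]],
    [[0,0,0],[0,0,0]],
    [[0,0,0],[0,0,0]],
    [[0,0,0],[0,0,0]],
    [[0,-0.1,0],[0,0,0]],
    [[0,-0.25,0],[0,0,0]],
    [[0,-0.3,0],[0,0,0]],
    [[0,-0.3,0],[0,0,0]],
    [[0,-0.1,0],[0,0,0]],
    [[0,0,0],[0,0,0]]
  ],
  "gripper": 0
}}

```text
time: 44.35
eef_pos: [0.6006, -0.1303, 0.2392]
tcp_rot: [0.219, -0.67, 0.673, -0.222]
contact_force: [0.9, 0.2, -0.5]
opening: 1.003
```

```bash
python3 -c "
from h import *
delta([.4687,.0704,.24])"
```

```text
t=44.4 tcp [ 0.6006 -0.1303  0.2392] down [ 0.006 -0.002 -1.   ] zyaw -53.65 q6 0.56 F [ 0.9  0.2 -0.5] op 1.003 shift [-0.106 -0.017 -1.999]
```

>>> {"op": "send_rows", "data": {
  "plan": [
    [[-0.018,0,-0.333],[0,0,0]],
    [[-0.018,0,-0.333],[0,0,0]],
    [[-0.018,0,-0.333],[0,0,0]],
    [[-0.018,0,-0.333],[0,0,0]],
    [[-0.018,0,-0.333],[0,0,0]],
    [[-0.018,0,-0.333],[0,0,0]],
    [[0,0,0],[0,0,0]],
    [[0,0,0],[0,0,0]]
  ]
}}

```text
time: 45.15
eef_pos: [0.4664, 0.0716, 0.2339]
tcp_rot: [-0.222, 0.672, -0.671, 0.22]
contact_force: [0.8, -0.1, -0.3]
opening: 0.998
```

```bash
python3 -c "
from h import *
delta([.4687,.0704,.056])
c=read_camera('top'); s=read_camera('scene'); print('d1',[x.round(4) if hasattr(x,'round') else x for x in rib(c,*proj(c,[.5961,-.1332,.148]),.148)])
for n,p in dict(n1=[.4427,.189,.094],n2=[.4666,.0674,.094]).items():
  for k in (c,s):
    try: print(n,[np.round(x,4) for x in rib(k,*proj(k,p),.094)])
    except Exception as e: print(n,e)
"
```

```text
t=45.1 tcp [0.4664 0.0716 0.2339] down [-0.003 -0.    -1.   ] zyaw -53.54 q6 0.87 F [ 0.8 -0.1 -0.3] op 0.998 shift [-0.013  1.483  0.021]
d1 [array([317.691 , 159.1392]), array([ 0.5961, -0.1326,  0.148 ]), np.float64(82.684)]
n1 [array([191.1596, 226.6775]), array([0.4409, 0.1763, 0.094 ]), np.float64(171.5888)]
n1 [array([309.4592, 221.7731]), array([0.4448, 0.1925, 0.094 ]), np.float64(173.3224)]
n2 max() iterable argument is empty
n2 [array([276.4617, 197.3909]), array([0.4719, 0.0704, 0.094 ]), np.float64(166.4384)]
```

Dock 1 checks out: rib at yaw 82.7° in the same place as the old locked can. Now the middle new can.

>>> {"op": "send_rows", "data": {
  "plan": [
    [[-0.008,0.22,0.012],[0,0,0]],
    [[0,0.25,0],[0,0,0]],
    [[0,0.25,0],[0,0,0]],
    [[0,0.25,0],[0,0,0]],
    [[0,0.22,0],[0,0,0]],
    [[0,0.17,0],[0,0,0]],
    [[0,0.08,0],[0,0,0]],
    [[0,0.03,0],[0,0,0]],
    [[0,0,0],[0,0,0]]
  ]
}}

```text
time: 46.15
eef_pos: [0.4696, 0.0699, 0.0593]
tcp_rot: [-0.22, 0.672, -0.672, 0.22]
contact_force: [0.7, 1.1, 0.8]
opening: 0.994
```

>>> {"op": "send_rows", "data": {
  "plan": [
    [[0,0,0],[0,0,0]],
    [[0,0,0],[0,0,0]],
    [[0,0,0],[0,0,0]],
    [[0,0,0],[0,0,0]],
    [[0,0,0],[0,0,0]],
    [[0,0,0],[0,0,0]]
  ],
  "gripper": 1,
  "grip_force": 25
}}

```text
time: 46.75
eef_pos: [0.4699, 0.0704, 0.0604]
tcp_rot: [0.22, -0.672, 0.672, -0.221]
contact_force: [-2.2, 0.2, 6.3]
opening: 0.554
```

>>> {"op": "send_rows", "data": {
  "plan": [
    [[0,0,0],[0,0,0]],
    [[0,0,0],[0,0,0]],
    [[0,0,0],[0,0,0]],
    [[0,0,0],[0,0,0]],
    [[0,0,0],[0,0,0]]
  ],
  "gripper": 0
}}

```text
time: 47.25
eef_pos: [0.469, 0.0704, 0.0591]
tcp_rot: [-0.221, 0.672, -0.672, 0.22]
contact_force: [-1.0, -0.4, 0.6]
opening: 1.005
```

>>> {"op": "send_rows", "data": {
  "plan": [
    [[0,0,0],[0,-0.0228,0]],
    [[0,0,0],[0,-0.0228,0]],
    [[0,0,0],[0,-0.0228,0]],
    [[0,0,0],[0,-0.0228,0]],
    [[0,0,0],[0,-0.0228,0]],
    [[0,0,0],[0,-0.0228,0]],
    [[0,0,0],[0,-0.0228,0]],
    [[0,0,0],[0,-0.0228,0]],
    [[0,0,0],[0,-0.0228,0]],
    [[0,0,0],[0,-0.0228,0]],
    [[0,0,0],[0,-0.022,0]],
    [[0,0,0],[0,0,0]]
  ]
}}

```text
time: 48.45
eef_pos: [0.4691, 0.0704, 0.0592]
tcp_rot: [0.631, -0.319, 0.319, -0.631]
contact_force: [-0.1, 0.2, -0.4]
opening: 1.001
```

>>> {"op": "send_rows", "data": {
  "plan": [
    [[0,0,0],[0,0,0]],
    [[0,0,0],[0,0,0]],
    [[0,0,0],[0,0,0]],
    [[0,0,0],[0,0,0]],
    [[0,0,0],[0,0,0]],
    [[0,0,0],[0,0,0]]
  ],
  "gripper": 1,
  "grip_force": 50
}}

```text
time: 49.05
eef_pos: [0.4695, 0.0704, 0.0595]
tcp_rot: [-0.631, 0.319, -0.319, 0.631]
contact_force: [1.7, 0.2, 1.6]
opening: 0.547
```

```bash
python3 -c "
from h import *
delta([.611,-.0155,.056],-10)"
```

```text
t=49.0 tcp [0.4695 0.0704 0.0595] down [ 0.001  0.    -1.   ] zyaw 36.34 q6 -0.70 F [1.7 0.2 1.6] op 0.547 shift [1.276 0.03  0.526]
turn y deg 46.34 units 0.1287 (alt -0.3713)
```

>>> {"op": "send_rows", "data": {
  "plan": [
    [[0,-0.1,0],[0,0,0]],
    [[0,-0.25,0],[0,0,0]],
    [[0,-0.25,0],[0,0,0]],
    [[0,-0.25,0],[0,0,0]],
    [[0,-0.25,0],[0,0,0]],
    [[0,-0.1,0],[0,0,0]],
    [[0,0,0],[0,0,0]]
  ]
}}

```text
time: 49.75
eef_pos: [0.47, 0.0703, 0.2052]
tcp_rot: [-0.631, 0.318, -0.32, 0.632]
contact_force: [-0.3, -0.5, -2.7]
opening: 0.552
```

>>> {"op": "send_rows", "data": {
  "plan": [
    [[0.319,0,0.1315],[0,0,0]],
    [[0.319,0,0.1315],[0,0,0]],
    [[0.319,0,0.1315],[0,0,0]],
    [[0.319,0,0.1315],[0,0,0]],
    [[0,0,0],[0,0.0215,0]],
    [[0,0,0],[0,0.0215,0]],
    [[0,0,0],[0,0.0215,0]],
    [[0,0,0],[0,0.0215,0]],
    [[0,0,0],[0,0.0215,0]],
    [[0,0,0],[0,0.0215,0]],
    [[0,0,0],[0,0,0]],
    [[0,0,0],[0,0,0]]
  ]
}}

```text
time: 50.95
eef_pos: [0.6097, -0.0154, 0.2011]
tcp_rot: [-0.456, 0.542, -0.54, 0.454]
contact_force: [0.3, -0.6, -1.8]
opening: 0.552
```

```bash
python3 -c "
from h import *
delta([.611,-.0155,.12],-10.2)"
```

```text
t=51.0 tcp [ 0.6097 -0.0154  0.2011] down [-0.004  0.001 -1.   ] zyaw -9.92 q6 -0.02 F [ 0.3 -0.6 -1.8] op 0.552 shift [-0.001  0.676  0.013]
turn y deg 0.28 units 0.0008 (alt -0.4992)
```

>>> {"op": "send_rows", "data": {
  "plan": [
    [[0,0.2,0.003],[0,0,0]],
    [[0,0.2,0],[0,0,0]],
    [[0,0.15,0],[0,0,0]],
    [[0,0.08,0],[0,0,0]],
    [[0,0.03,0],[0,0,0]],
    [[0,0.03,0],[0,0,0]],
    [[0,0.02,0],[0,0,0]],
    [[0,0,0],[0,0,0]],
    [[0,0,0],[0,0,0]]
  ]
}}

```text
time: 51.85
eef_pos: [0.6119, -0.0157, 0.1196]
tcp_rot: [0.454, -0.541, 0.543, -0.455]
contact_force: [0.1, 0.7, 0.2]
opening: 0.55
```

>>> {"op": "send_rows", "data": {
  "plan": [
    [[0,0.03,0],[0,0,0]],
    [[0,0.03,0],[0,0,0]],
    [[0,0.03,0],[0,0,0]],
    [[0,0.015,0],[0,0,0]],
    [[0,0,0],[0,0,0]],
    [[0,0,0],[0,0,0]]
  ]
}}

```text
time: 52.45
eef_pos: [0.6122, -0.0158, 0.1095]
tcp_rot: [0.454, -0.542, 0.542, -0.454]
contact_force: [-5.2, 0.4, 16.6]
opening: 0.549
```

```bash
python3 -c "
from h import *
delta([.611,-.0155,.1095],-100.2);print(get_state()['wrist_torque'])"
```

```text
t=52.5 tcp [ 0.6122 -0.0158  0.1095] down [ 0.001 -0.    -1.   ] zyaw -10.07 q6 -0.02 F [-5.2  0.4 16.6] op 0.549 shift [-0.   -0.   -0.01]
turn y deg -89.87 units -0.2496 (alt 0.2504)
[ 1.88493637e-01  1.48338678e+00 -1.06494161e-04]
```

Bottomed (underside at the floor). Turning clockwise past 90° to the stop.

>>> {"op": "send_rows", "data": {
  "plan": [
    [[0,0,0],[0,0.0228,0]],
    [[0,0,0],[0,0.0228,0]],
    [[0,0,0],[0,0.0228,0]],
    [[0,0,0],[0,0.0228,0]],
    [[0,0,0],[0,0.0228,0]],
    [[0,0,0],[0,0.0228,0]],
    [[0,0,0],[0,0.0228,0]],
    [[0,0,0],[0,0.0228,0]],
    [[0,0,0],[0,0.0228,0]],
    [[0,0,0],[0,0.0228,0]],
    [[0,0,0],[0,0.0228,0]],
    [[0,0,0],[0,0.0112,0]]
  ]
}}

```text
time: 53.65
eef_pos: [0.6121, -0.0153, 0.1094]
tcp_rot: [-0.089, -0.701, 0.702, 0.088]
contact_force: [-6.5, 2.9, 17.5]
opening: 0.555
```

>>> {"op": "send_rows", "data": {
  "plan": [
    [[0,0,0],[0,0,0]],
    [[0,0,0],[0,0,0]]
  ]
}}

```text
time: 53.85
eef_pos: [0.6121, -0.0153, 0.1094]
tcp_rot: [-0.087, -0.701, 0.702, 0.086]
contact_force: [-6.3, 1.6, 16.7]
opening: 0.552
```

```bash
python3 -c "
from h import *
delta([.611,-.0155,.1095],-100.2);print(get_state()['wrist_torque'])"
```

```text
t=53.9 tcp [ 0.6121 -0.0153  0.1094] down [ 0.001 -0.001 -1.   ] zyaw -104.12 q6 1.63 F [-6.3  1.6 16.7] op 0.552 shift [ 0.008 -0.001  0.004]
turn y deg -3.92 units -0.0109 (alt 0.4891)
[0.28939829 1.19632168 0.82433745]
```

>>> {"op": "send_rows", "data": {
  "plan": [
    [[0,-0.04,0],[0,0,0]],
    [[0,0,0],[0,0,0]]
  ]
}}

```text
time: 54.05
eef_pos: [0.6116, -0.0153, 0.11]
tcp_rot: [-0.088, -0.702, 0.702, 0.087]
contact_force: [1.8, 1.9, -0.7]
opening: 0.553
```

>>> {"op": "send_rows", "data": {
  "plan": [
    [[0,0,0],[0,0,0]],
    [[0,0,0],[0,0,0]],
    [[0,0,0],[0,0,0]],
    [[0,0,0],[0,0,0]],
    [[0,-0.1,0],[0,0,0]],
    [[0,-0.25,0],[0,0,0]],
    [[0,-0.3,0],[0,0,0]],
    [[0,-0.3,0],[0,0,0]],
    [[0,-0.1,0],[0,0,0]],
    [[0,0,0],[0,0,0]],
    [[0,0,0],[0,0,0]]
  ],
  "gripper": 0
}}

```text
time: 55.15
eef_pos: [0.6104, -0.0155, 0.2351]
tcp_rot: [0.088, 0.702, -0.701, -0.089]
contact_force: [-0.2, -0.3, -0.9]
opening: 0.999
```

```bash
python3 -c "
from h import *
delta([.4447,.192,.24])
c=read_camera('top'); s=read_camera('scene')
for n,p in dict(n1=[.4427,.189,.094]).items():
  for k in (c,s):
    try: print(n,[np.round(x,4) for x in rib(k,*proj(k,p),.094)])
    except Exception as e: print(n,e)
"
```

```text
t=55.1 tcp [ 0.6104 -0.0155  0.2351] down [-0.002  0.    -1.   ] zyaw -104.41 q6 1.63 F [-0.2 -0.3 -0.9] op 0.999 shift [ 1.768 -0.038 -1.331]
n1 [array([185.9911, 226.2347]), array([0.4421, 0.1891, 0.094 ]), np.float64(171.9151)]
n1 [array([309.466 , 221.7686]), array([0.4447, 0.1925, 0.094 ]), np.float64(173.3254)]
```

>>> {"op": "send_rows", "data": {
  "plan": [
    [[0.295,0,-0.222],[0,0,0]],
    [[0.295,0,-0.222],[0,0,0]],
    [[0.295,0,-0.222],[0,0,0]],
    [[0.295,0,-0.222],[0,0,0]],
    [[0.295,0,-0.222],[0,0,0]],
    [[0.295,0,-0.222],[0,0,0]],
    [[0,0,0],[0,0,0]],
    [[0,0,0],[0,0,0]]
  ]
}}

```text
time: 56.05
eef_pos: [0.444, 0.1925, 0.2348]
tcp_rot: [-0.087, -0.701, 0.702, 0.089]
contact_force: [0.4, 0.9, 0.1]
opening: 0.998
```

```bash
python3 -c "
from h import *
delta([.4445,.192,.058])"
```

```text
t=56.0 tcp [0.444  0.1925 0.2348] down [-0.002 -0.001 -1.   ] zyaw -104.27 q6 2.02 F [0.4 0.9 0.1] op 0.998 shift [-8.000e-03  1.473e+00  1.000e-03]
```

>>> {"op": "send_rows", "data": {
  "plan": [
    [[0,0.22,0],[0,0,0]],
    [[0,0.25,0],[0,0,0]],
    [[0,0.25,0],[0,0,0]],
    [[0,0.25,0],[0,0,0]],
    [[0,0.22,0],[0,0,0]],
    [[0,0.17,0],[0,0,0]],
    [[0,0.08,0],[0,0,0]],
    [[0,0.03,0],[0,0,0]],
    [[0,0,0],[0,0,0]]
  ]
}}

```text
time: 56.95
eef_pos: [0.4456, 0.1916, 0.0598]
tcp_rot: [-0.089, -0.701, 0.702, 0.089]
contact_force: [0.1, 0.1, 0.0]
opening: 1.001
```

>>> {"op": "send_rows", "data": {
  "plan": [
    [[0,0,0],[0,0,0]],
    [[0,0,0],[0,0,0]],
    [[0,0,0],[0,0,0]],
    [[0,0,0],[0,0,0]],
    [[0,0,0],[0,0,0]],
    [[0,0,0],[0,0,0]]
  ],
  "gripper": 1,
  "grip_force": 25
}}

```text
time: 57.55
eef_pos: [0.446, 0.1922, 0.061]
tcp_rot: [0.089, 0.702, -0.701, -0.088]
contact_force: [-1.4, -0.9, 5.3]
opening: 0.555
```

>>> {"op": "send_rows", "data": {
  "plan": [
    [[0,0,0],[0,0,0]],
    [[0,0,0],[0,0,0]],
    [[0,0,0],[0,0,0]],
    [[0,0,0],[0,0,0]],
    [[0,0,0],[0,0,0]]
  ],
  "gripper": 0
}}

```text
time: 58.05
eef_pos: [0.4449, 0.1921, 0.0597]
tcp_rot: [-0.088, -0.701, 0.702, 0.089]
contact_force: [-0.2, -0.5, -0.4]
opening: 1.0
```

>>> {"op": "send_rows", "data": {
  "plan": [
    [[0,0,0],[0,-0.0228,0]],
    [[0,0,0],[0,-0.0228,0]],
    [[0,0,0],[0,-0.0228,0]],
    [[0,0,0],[0,-0.0228,0]],
    [[0,0,0],[0,-0.0228,0]],
    [[0,0,0],[0,-0.0228,0]],
    [[0,0,0],[0,-0.0228,0]],
    [[0,0,0],[0,-0.0228,0]],
    [[0,0,0],[0,-0.0228,0]],
    [[0,0,0],[0,-0.0228,0]],
    [[0,0,0],[0,-0.022,0]],
    [[0,0,0],[0,0,0]]
  ]
}}

```text
time: 59.25
eef_pos: [0.4451, 0.1921, 0.0598]
tcp_rot: [-0.433, 0.559, -0.559, 0.433]
contact_force: [-0.0, 0.1, 0.7]
opening: 1.002
```

>>> {"op": "send_rows", "data": {
  "plan": [
    [[0,0,0],[0,0,0]],
    [[0,0,0],[0,0,0]],
    [[0,0,0],[0,0,0]],
    [[0,0,0],[0,0,0]],
    [[0,0,0],[0,0,0]],
    [[0,0,0],[0,0,0]]
  ],
  "gripper": 1,
  "grip_force": 50
}}

```text
time: 59.85
eef_pos: [0.4453, 0.1921, 0.0601]
tcp_rot: [0.433, -0.559, 0.559, -0.433]
contact_force: [-0.1, -0.2, 1.7]
opening: 0.554
```

```bash
python3 -c "
from h import *
delta([.6235,.099,.058],-12.8)"
```

```text
t=59.9 tcp [0.4453 0.1921 0.0601] down [ 0.  0. -1.] zyaw -14.42 q6 0.45 F [-0.1 -0.2  1.7] op 0.554 shift [0.382 0.018 1.631]
turn y deg -1.62 units -0.0045 (alt 0.4955)
```

>>> {"op": "send_rows", "data": {
  "plan": [
    [[0,-0.1,0],[0,0,0]],
    [[0,-0.25,0],[0,0,0]],
    [[0,-0.25,0],[0,0,0]],
    [[0,-0.25,0],[0,0,0]],
    [[0,-0.25,0],[0,0,0]],
    [[0,-0.1,0],[0,0,0]],
    [[0,0,0],[0,0,0]]
  ]
}}

```text
time: 60.55
eef_pos: [0.4461, 0.1922, 0.2059]
tcp_rot: [0.432, -0.558, 0.559, -0.435]
contact_force: [0.8, -0.5, -2.0]
opening: 0.552
```

>>> {"op": "send_rows", "data": {
  "plan": [
    [[0.0764,0,0.326],[0,0,0]],
    [[0.0764,0,0.326],[0,0,0]],
    [[0.0764,0,0.326],[0,0,0]],
    [[0.0764,0,0.326],[0,0,0]],
    [[0.0764,0,0.326],[0,0,0]],
    [[0,0,0],[0,-0.0045,0]],
    [[0,0,0],[0,0,0]],
    [[0,0,0],[0,0,0]]
  ]
}}

```text
time: 61.35
eef_pos: [0.6216, 0.0995, 0.2018]
tcp_rot: [-0.442, 0.554, -0.552, 0.44]
contact_force: [-0.6, -0.1, -1.9]
opening: 0.549
```

```bash
python3 -c "
from h import *
delta([.6235,.099,.12],-12.8)"
```

```text
t=61.4 tcp [0.6216 0.0995 0.2018] down [-0.004  0.    -1.   ] zyaw -12.78 q6 0.22 F [-0.6 -0.1 -1.9] op 0.549 shift [-0.     0.682  0.019]
turn y deg 0.02 units 0.0001 (alt -0.4999)
```

>>> {"op": "send_rows", "data": {
  "plan": [
    [[0,0.2,0],[0,0,0]],
    [[0,0.2,0],[0,0,0]],
    [[0,0.15,0],[0,0,0]],
    [[0,0.08,0],[0,0,0]],
    [[0,0.03,0],[0,0,0]],
    [[0,0.03,0],[0,0,0]],
    [[0,0.02,0],[0,0,0]],
    [[0,0,0],[0,0,0]],
    [[0,0,0],[0,0,0]]
  ]
}}

```text
time: 62.25
eef_pos: [0.6238, 0.0992, 0.1201]
tcp_rot: [0.441, -0.552, 0.553, -0.442]
contact_force: [-0.9, 0.4, 3.5]
opening: 0.548
```

```bash
python3 -c "
from h import *
delta([.6235,.099,.12],-12.8);print(get_state()['wrist_torque'])"
```

```text
t=62.2 tcp [0.6238 0.0992 0.1201] down [ 0.002  0.    -1.   ] zyaw -12.79 q6 0.22 F [-0.9  0.4  3.5] op 0.548 shift [ 0.002  0.001 -0.002]
turn y deg 0.01 units 0.0000 (alt -0.5000)
[0.15574624 0.36643628 0.00233852]
```

Seated on the poppet (underside at 60 mm). Pressing and turning.

>>> {"op": "send_rows", "data": {
  "plan": [
    [[0,0.03,0],[0,0,0]],
    [[0,0.03,0],[0,0,0]],
    [[0,0.03,0],[0,0,0]],
    [[0,0.015,0],[0,0,0]],
    [[0,0,0],[0,0,0]],
    [[0,0,0],[0,0,0]]
  ]
}}

```text
time: 62.85
eef_pos: [0.6242, 0.0992, 0.1101]
tcp_rot: [0.441, -0.552, 0.553, -0.442]
contact_force: [-7.2, 0.5, 17.3]
opening: 0.55
```

>>> {"op": "send_rows", "data": {
  "plan": [
    [[0,0,0],[0,0.0228,0]],
    [[0,0,0],[0,0.0228,0]],
    [[0,0,0],[0,0.0228,0]],
    [[0,0,0],[0,0.0228,0]],
    [[0,0,0],[0,0.0228,0]],
    [[0,0,0],[0,0.0228,0]],
    [[0,0,0],[0,0.0228,0]],
    [[0,0,0],[0,0.0228,0]],
    [[0,0,0],[0,0.0228,0]],
    [[0,0,0],[0,0.0228,0]],
    [[0,0,0],[0,0.0228,0]],
    [[0,0,0],[0,0.0112,0]]
  ]
}}

```text
time: 64.05
eef_pos: [0.6253, 0.0984, 0.11]
tcp_rot: [-0.106, -0.699, 0.7, 0.102]
contact_force: [0.8, -3.3, 12.9]
opening: 0.551
```

>>> {"op": "send_rows", "data": {
  "plan": [
    [[0,0,0],[0,0,0]],
    [[0,0,0],[0,0,0]]
  ]
}}

```text
time: 64.25
eef_pos: [0.6255, 0.0983, 0.11]
tcp_rot: [-0.106, -0.699, 0.7, 0.102]
contact_force: [-3.6, -0.8, 14.6]
opening: 0.547
```

```bash
python3 -c "
from h import *
delta([.6235,.099,.1095],-102.8);print(get_state()['wrist_torque'])"
```

```text
t=64.2 tcp [0.6255 0.0983 0.11  ] down [ 0.006 -0.003 -1.   ] zyaw -106.91 q6 1.86 F [-3.6 -0.8 14.6] op 0.547 shift [ 0.018  0.004 -0.   ]
turn y deg -4.11 units -0.0114 (alt 0.4886)
[-0.37247795  0.67501624  0.46722177]
```

>>> {"op": "send_rows", "data": {
  "plan": [
    [[0,-0.04,0],[0,0,0]],
    [[0,0,0],[0,0,0]]
  ]
}}

```text
time: 64.45
eef_pos: [0.625, 0.0984, 0.1116]
tcp_rot: [-0.106, -0.699, 0.7, 0.102]
contact_force: [3.1, -0.1, 1.6]
opening: 0.552
```

>>> {"op": "send_rows", "data": {
  "plan": [
    [[0,0,0],[0,0,0]],
    [[0,0,0],[0,0,0]],
    [[0,0,0],[0,0,0]],
    [[0,0,0],[0,0,0]],
    [[0,-0.1,0],[0,0,0]],
    [[0,-0.25,0],[0,0,0]],
    [[0,-0.3,0],[0,0,0]],
    [[0,-0.3,0],[0,0,0]],
    [[0,-0.1,0],[0,0,0]],
    [[0,0,0],[0,0,0]],
    [[0,0,0],[0,0,0]]
  ],
  "gripper": 0
}}

```text
time: 65.55
eef_pos: [0.6224, 0.0991, 0.2355]
tcp_rot: [-0.104, -0.699, 0.699, 0.106]
contact_force: [-0.3, 1.0, -1.3]
opening: 0.997
```

```bash
python3 -c "
from h import *
delta([.6362,.2135,.235],-96.4)"
```

```text
t=65.5 tcp [0.6224 0.0991 0.2355] down [-0.002  0.    -1.   ] zyaw -107.10 q6 1.87 F [-0.3  1.  -1.3] op 0.997 shift [ 0.171  0.004 -0.945]
turn y deg -10.70 units -0.0297 (alt 0.4703)
```

>>> {"op": "send_rows", "data": {
  "plan": [
    [[0.043,0,-0.236],[0,0,0]],
    [[0.043,0,-0.236],[0,0,0]],
    [[0.043,0,-0.236],[0,0,0]],
    [[0.043,0,-0.237],[0,0,0]],
    [[0,0,0],[0,-0.015,0]],
    [[0,0,0],[0,-0.0147,0]],
    [[0,0,0],[0,0,0]],
    [[0,0,0],[0,0,0]]
  ],
  "gripper": 0.3
}}

```text
time: 66.35
eef_pos: [0.6359, 0.2132, 0.2344]
tcp_rot: [-0.039, -0.706, 0.706, 0.042]
contact_force: [-0.9, 0.2, -0.0]
opening: 0.701
```

```bash
python3 -c "
from h import *
delta([.6362,.2135,.073],-96.4)
c=read_camera('top'); im=c['img']
for n,p in dict(d3=[.6217,.0955,.148],d2=[.6091,-.0169,.148],d1=[.5961,-.1332,.148]).items():
  try: print(n,[np.round(x,4) for x in rib(c,*proj(c,p),.148)])
  except Exception as e: print(n,e)
cv2.imwrite('pics/t9.png',cv2.resize(im[120:280,140:450],(775,400)))
"
```

```text
t=66.3 tcp [0.6359 0.2132 0.2344] down [-0.004 -0.001 -1.   ] zyaw -96.53 q6 1.86 F [-0.9  0.2 -0. ] op 0.701 shift [-0.007  1.345 -0.004]
turn y deg -0.13 units -0.0004 (alt 0.4996)
d3 [array([221.781 , 149.9342]), array([0.6216, 0.0952, 0.148 ]), np.float64(82.6024)]
d2 [array([268.9108, 154.4378]), array([ 0.6091, -0.0168,  0.148 ]), np.float64(82.6229)]
d1 [array([317.6868, 159.1493]), array([ 0.5961, -0.1326,  0.148 ]), np.float64(82.753)]
```

View pics/t9.png

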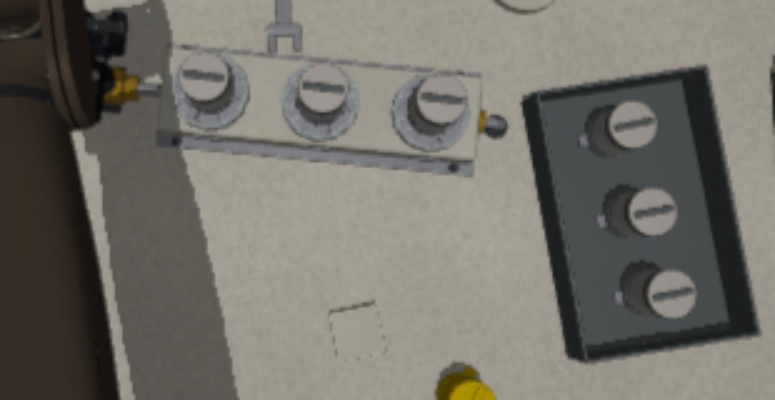

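All three ribs lie along the manifold (82.6–82.8°, at (205,77), (323,90), (440,100) in the crop), and the three spent cans stand in the tub. Next is the handle.

>>> {"op": "send_rows", "data": {
  "plan": [
    [[0,0.2,0],[0,0,0]],
    [[0,0.2,0],[0,0,0]],
    [[0,0.2,0],[0,0,0]],
    [[0,0.2,0],[0,0,0]],
    [[0,0.2,0],[0,0,0]],
    [[0,0.2,0],[0,0,0]],
    [[0,0.1,0],[0,0,0]],
    [[0,0.04,0],[0,0,0]],
    [[0,0,0],[0,0,0]]
  ]
}}

```text
time: 67.3
eef_pos: [0.6367, 0.2133, 0.0758]
tcp_rot: [-0.039, -0.706, 0.706, 0.04]
contact_force: [-0.1, -0.2, 1.1]
opening: 0.698
```

>>> {"op": "send_rows", "data": {
  "plan": [
    [[0,0,0],[0,0,0]],
    [[0,0,0],[0,0,0]],
    [[0,0,0],[0,0,0]],
    [[0,0,0],[0,0,0]],
    [[0,0,0],[0,0,0]],
    [[0,0,0],[0,0,0]],
    [[0,0,0],[0,0,0]]
  ],
  "gripper": 1,
  "grip_force": 60
}}

```text
time: 68.0
eef_pos: [0.6376, 0.214, 0.0777]
tcp_rot: [0.04, 0.706, -0.706, -0.039]
contact_force: [-0.8, 1.9, 5.9]
opening: 0.16
```

```bash
python3 -c "
from h import *
delta([.6362,.2135,.073],-6.4)"
```

```text
t=68.0 tcp [0.6376 0.214  0.0777] down [ 0.002  0.001 -1.   ] zyaw -96.41 q6 1.86 F [-0.8  1.9  5.9] op 0.160 shift [0.011 0.039 0.005]
turn y deg 89.99 units 0.2500 (alt -0.2500)
```

>>> {"op": "send_rows", "data": {
  "plan": [
    [[0,0,0],[0,-0.0228,0]],
    [[0,0,0],[0,-0.0228,0]],
    [[0,0,0],[0,-0.0228,0]],
    [[0,0,0],[0,-0.0228,0]],
    [[0,0,0],[0,-0.0228,0]],
    [[0,0,0],[0,-0.0228,0]],
    [[0,0,0],[0,-0.0228,0]],
    [[0,0,0],[0,-0.0228,0]],
    [[0,0,0],[0,-0.0228,0]],
    [[0,0,0],[0,-0.0228,0]],
    [[0,0,0],[0,-0.0228,0]],
    [[0,0,0],[0,0,0]]
  ]
}}

```text
time: 69.2
eef_pos: [0.6366, 0.2151, 0.0777]
tcp_rot: [-0.472, 0.527, -0.525, 0.473]
contact_force: [-2.6, 4.3, 6.2]
opening: 0.159
```

```bash
python3 -c "
from h import *
delta([.6362,.2135,.073],-6.4);print(get_state()['wrist_torque'])"
```

```text
t=69.2 tcp [0.6366 0.2151 0.0777] down [-0.001  0.003 -1.   ] zyaw -6.10 q6 0.28 F [-2.6  4.3  6.2] op 0.159 shift [ 0.014  0.039 -0.002]
turn y deg 0.30 units 0.0008 (alt -0.4992)
[ 0.7425051   0.73130472 -0.12130687]
```

Turned. Releasing, lifting and moving aside.

>>> {"op": "send_rows", "data": {
  "plan": [
    [[0,0,0],[0,0,0]],
    [[0,0,0],[0,0,0]],
    [[0,0,0],[0,0,0]],
    [[0,0,0],[0,0,0]],
    [[0,-0.1,0],[0,0,0]],
    [[0,-0.3,0],[0,0,0]],
    [[0,-0.3,0],[0,0,0]],
    [[0,-0.3,0],[0,0,0]],
    [[0,-0.3,0],[0,0,0]],
    [[0,-0.1,0],[0,0,0]]
  ],
  "gripper": 0.3
}}

```text
time: 70.2
eef_pos: [0.6389, 0.2138, 0.2508]
tcp_rot: [0.47, -0.524, 0.528, -0.476]
contact_force: [0.1, 0.6, 0.5]
opening: 0.697
```

>>> {"op": "send_rows", "data": {
  "plan": [
    [[0,0,-0.3],[0,0,0]],
    [[0,0,-0.3],[0,0,0]],
    [[0,0,-0.3],[0,0,0]],
    [[0,0,-0.3],[0,0,0]],
    [[0,0,0],[0,0,0]],
    [[0,0,0],[0,0,0]],
    [[0,0,0],[0,0,0]]
  ]
}}

```text
time: 70.9
eef_pos: [0.4944, 0.2287, 0.2441]
tcp_rot: [0.472, -0.526, 0.526, -0.473]
contact_force: [0.2, -0.2, 0.5]
opening: 0.7
```

```bash
python3 -c "
from h import *
delta([.6362,.2135,.073],-6.4)
c=read_camera('top'); im=c['img']
for n,p in dict(d3=[.6217,.0955,.148],d2=[.6091,-.0169,.148],d1=[.5961,-.1332,.148]).items():
  try: print(n,[np.round(x,4) for x in rib(c,*proj(c,p),.148)])
  except Exception as e: print(n,e)
cv2.imwrite('pics/t10.png',cv2.resize(im,(800,600)))
"
```

```text
t=70.9 tcp [0.4944 0.2287 0.2441] down [ 0. -0. -1.] zyaw -6.14 q6 0.35 F [ 0.2 -0.2  0.5] op 0.700 shift [-1.000e-03  1.427e+00  1.188e+00]
turn y deg 0.26 units 0.0007 (alt -0.4993)
d3 [array([221.769 , 149.9325]), array([0.6216, 0.0953, 0.148 ]), np.float64(82.6203)]
d2 [array([268.9089, 154.4333]), array([ 0.6091, -0.0168,  0.148 ]), np.float64(82.685)]
d1 [array([317.6815, 159.1397]), array([ 0.5961, -0.1326,  0.148 ]), np.float64(82.7405)]
```

View pics/t10.png

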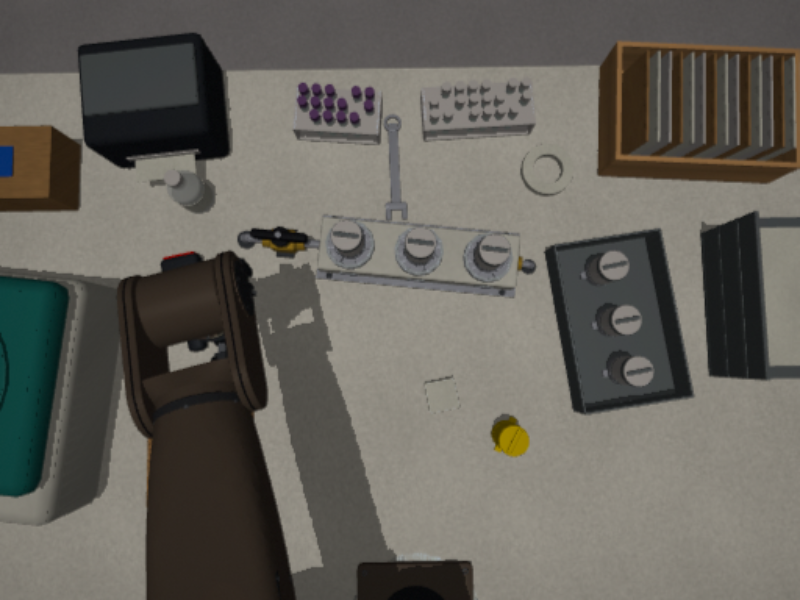

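The handle is back in line with the pipe at (278,236). The new cans are locked, the spent ones stand in the tub, and no bystander in view has moved (the arm covers the mouse and most of the scanner here). The gripper is clear, so I'm handing in.

```bash
python3 -c "
from plant import *
print(sign_off())"
```

```text
the job is handed in; nothing more can be done
None
```

The filter change is finished and handed in at about 71 s of the 210 s allowed. I turned the handle off, put the three spent cartridges upright in the tub, locked a new cartridge in each dock, and turned the handle back on.

**Last checks:**
- **Cartridges:** the ribs of all three read 82.6–82.7° against about 83.6° for the dock's y axis, within 1 mm of where the old locked ones were. Each new cartridge reached its stop, where the turning torque rose to 0.5–0.8 N m.
- **Handle and tub:** the top picture shows the bar in line with the pipe and all three spent cartridges in the tub. The gripper was clear of everything.
- **Bystanders:** those in the last picture look unmoved. The arm covered the mouse and most of the scanner, so those two were last seen in place in the picture after the third spent cartridge went into the tub.

**Disagreements:** one new cartridge was knocked a few centimetres during the run, so I measured it again before picking it up. The two cameras differed by up to 5 mm for most points, and one scene-camera reading of dock 1 was about 10 mm off. I took the dock positions from the gripper's readings while it held the old cartridges.

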